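# Put the check weights back on their seats

### The arm

A 6-joint arm with a two-finger parallel gripper is mounted at the origin on a cart in front of the work surface, level with it; the furniture and walls round the work are solid. World frame = base frame: x ahead of the robot, y to its left, z up, the work surface at z = 0. Lengths are in mm, angles in rad, forces in N, time in s.
With the tool pointing down it reaches from about 350 to 725 mm from the base axis. Payload 4.3 kg.
Tool frame: the origin (TCP) lies between the finger pads; the fingertips stand 14 mm ahead of it and the grasp point (between the pads) lies 5 mm behind it; z points along the fingers, x is the direction in which the jaws open and shut, and the axes are right-handed (so a half turn about z gives the same grasp; the last joint's range is limited). The gripper opens to 85 mm and grips with 20 to 120 N. Pads are 22 mm wide; open, the fingers measure 114 mm over their backs; the gripper's body (76 mm by 85 mm) begins 54 mm behind the grasp point. The pads swing forward as they close: fully open they stand 13 mm farther back than shut.
Start: joints at [-1.374, 0.377, 0.081, 1.274, 0, 1.46], TCP at [173.666, -548.184, 245.329] pointing down, gripper open.
Joint ranges: [-2.72, 2.72], [-0.84, 1.66], [-1.02, 1.22], [-1.77, 2.12], [-1.37, 1.28], [-3.14, 3.14]. Speed limits (rad/s): [2.57, 2.57, 3.14, 3.14, 3.14, 3.14].

### API

Orientations are given as a unit quaternion [w, x, y, z].
In Python, from workcell import bot gives the robot as it stands.
- The arm moves only by the tool jog_arm, never from a script. Its argument "plan" is a list that holds one entry, the list of rows, each a list of 7 numbers: the finger opening in mm, from 0 to 85.4, then the shift along the tool's x, y, z in mm, then the turn, a rotation vector about the tool's x, y, z in rad. In form: [[[fingers, tx, ty, tz, ax, ay, az], ...]]. A call has exactly 8 rows; each row shifts and turns the pose as measured when the row begins, along the tool's axes as they then stand; what a row does not reach is not made up. A row lasts 1/12 s, in which the tool goes at most 41.7 mm and 7.16 degrees, less where a joint would pass 70% of its speed; a pose out of reach is approached as far as the arm can. A call is refused whole if a number of a shift passes 41.7 or a number of a turn 0.125, either way. A call with a gripper value outside its range is refused whole. The fingers move at their own pace and stop on an object; "newtons" is the grip in N (left out, the last holds). Time passes only in rows, so rows that do not move let the fingers close, or fill a call up. It gives the time, the measured TCP pose, the force and the opening at its end, in the units of the state.
- bot.read_state(): the state, without advancing time (a new reading comes with each control period).
- bot.camera(name): name is "scene" or "top" or "wrist"; returns the picture (420x560x3 uint8, red, green, blue); there is no depth.
- bot.camera_params(name): a dict with "fx", "fy", "cx", "cy" (pixels), "position" and "orientation" of the camera in the world; the wrist camera has in their place "mount" (4x4, takes a point from camera to tool coordinates, whose origin is the TCP and whose axes are the tool frame's). Camera axes: x right, y up, looking along -z (the intrinsics and any distortion apply to the point x, -y, -z); pixel columns grow to the right and rows downward; lengths in mm; the calibration is good to about 2 mm. The wrist camera is an equidistant fisheye: a pixel r from the principal point sees the ray r / f radians off the axis. A picture is of the moment at which its call begins: read the wrist's pose just before it. camera_params takes no time and is no camera call.
- bot.hand_in(): hands the job in, once; it reports no verdict.
The state is a dict: "t": time; "qpos": joint angles; "qvel": joint speeds; "effort": joint torques, N m; "position": TCP position; "tool_rot": TCP orientation; "contact_force": force on the tool from outside, world axes, zero at the start; "ft_torque": the same for the moment, N m; "gripper_width": opening from 0.0 (shut) to 1.0 (fully open).
Only numpy, scipy, OpenCV 4.12 (cv2) and the standard library are available. Lean on these libraries where they do the work, as an engineer would, in place of code of your own. Each camera call takes 0.05 s, during which the arm holds its last target. There are 200 camera calls.

### The job

Pick out the four brass check weights from among the rubber stoppers and stand each upright in the recess of the round wooden seat of its size: the largest weight in the largest seat, the two mid-size weights in the two mid-size seats (either way round), the smallest in the smallest seat. Do it one at a time from heaviest to lightest, finishing each before the next, and set each down flat on its felt without dropping it. Leave the stoppers where they stand.

Things in the scene. Friction and masses are not known exactly. Their poses are not given: they have to be found in the camera images.
- large_weight: The largest brass laboratory weight, stands upright: a plain cylinder 44 mm in diameter below, narrowing to a small knob, 62 mm tall, about 500 g. Grip the cylinder with the fingertips 10 to 12 mm above its underside, so that they clear the seat's rim. Origin: centre of the underside, z up; round. 
- mid_weight_1: A mid-size brass laboratory weight, stands upright: a plain cylinder 34 mm in diameter below, narrowing to a small knob, 48 mm tall, about 200 g. Grip the cylinder with the fingertips 10 to 12 mm above its underside, so that they clear the seat's rim. Origin: centre of the underside, z up; round. One of two alike mid-size weights; either weight goes in either mid-size seat.
- mid_weight_2: A mid-size brass laboratory weight, stands upright: a plain cylinder 34 mm in diameter below, narrowing to a small knob, 48 mm tall, about 200 g. Grip the cylinder with the fingertips 10 to 12 mm above its underside, so that they clear the seat's rim. Origin: centre of the underside, z up; round. One of two alike mid-size weights; either weight goes in either mid-size seat.
- small_weight: The smallest brass laboratory weight, stands upright: a plain cylinder 27 mm in diameter below, narrowing to a small knob, 38 mm tall, about 100 g. Grip the cylinder with the fingertips 10 to 12 mm above its underside, so that they clear the seat's rim. Origin: centre of the underside, z up; round. 
- seat_large: The largest turned hardwood seat for a weight, fixed to the bench, a round disc 90 mm across and 10 mm high with a flat round recess 57 mm across in its top, lined with grey felt; the recess floor is 5 mm above the underside, the rim stands 5 mm above that floor. Origin at the centre of the underside, z up. 
- seat_mid_1: A mid-size turned hardwood seat for a weight, fixed to the bench, a round disc 72 mm across and 10 mm high with a flat round recess 47 mm across in its top, lined with grey felt; the recess floor is 5 mm above the underside, the rim stands 5 mm above that floor. Origin at the centre of the underside, z up. One of two alike mid-size seats; either weight goes in either mid-size seat.
- seat_mid_2: A mid-size turned hardwood seat for a weight, fixed to the bench, a round disc 72 mm across and 10 mm high with a flat round recess 47 mm across in its top, lined with grey felt; the recess floor is 5 mm above the underside, the rim stands 5 mm above that floor. Origin at the centre of the underside, z up. One of two alike mid-size seats; either weight goes in either mid-size seat.
- seat_small: The smallest turned hardwood seat for a weight, fixed to the bench, a round disc 58 mm across and 10 mm high with a flat round recess 40 mm across in its top, lined with grey felt; the recess floor is 5 mm above the underside, the rim stands 5 mm above that floor. Origin at the centre of the underside, z up. 
- stopper_narrow: The narrower red rubber stopper standing on its narrow end, 34 mm across the top, 28 mm tall. Bystander: stays where it is. Origin at the centre of the underside, z up.
- stopper_wide: The wider red rubber stopper standing on its narrow end, 38 mm across the top, 28 mm tall. Bystander: stays where it is. Origin at the centre of the underside, z up.
Mind the look-alikes: they are no part of the job. Leave any pink look-alike of the large_weight alone.

How it is judged (in metres and radians):
On the way, in this order (a step that is already met when the one before it is completed fails the run):
1. the largest weight stands released in the largest seat (horizontal distance between large_weight and seat_large below 0.01 m and z of large_weight in the frame of seat_large between 0.003 and 0.0075 m and angle between large_weight's own z axis and vertical below 0.07 rad and contact force between the fingers and large_weight below 0.3 N and linear speed of large_weight below 0.02 m/s), for 0.2 s.
2. then one mid-size weight stands released in a mid-size seat (((horizontal distance between mid_weight_1 and seat_mid_1 below 0.01 m and z of mid_weight_1 in the frame of seat_mid_1 between 0.003 and 0.0075 m and angle between mid_weight_1's own z axis and vertical below 0.07 rad and contact force between the fingers and mid_weight_1 below 0.3 N and linear speed of mid_weight_1 below 0.02 m/s) or (horizontal distance between mid_weight_1 and seat_mid_2 below 0.01 m and z of mid_weight_1 in the frame of seat_mid_2 between 0.003 and 0.0075 m and angle between mid_weight_1's own z axis and vertical below 0.07 rad and contact force between the fingers and mid_weight_1 below 0.3 N and linear speed of mid_weight_1 below 0.02 m/s) or (horizontal distance between mid_weight_2 and seat_mid_1 below 0.01 m and z of mid_weight_2 in the frame of seat_mid_1 between 0.003 and 0.0075 m and angle between mid_weight_2's own z axis and vertical below 0.07 rad and contact force between the fingers and mid_weight_2 below 0.3 N and linear speed of mid_weight_2 below 0.02 m/s) or (horizontal distance between mid_weight_2 and seat_mid_2 below 0.01 m and z of mid_weight_2 in the frame of seat_mid_2 between 0.003 and 0.0075 m and angle between mid_weight_2's own z axis and vertical below 0.07 rad and contact force between the fingers and mid_weight_2 below 0.3 N and linear speed of mid_weight_2 below 0.02 m/s))), for 0.2 s.
3. then both mid-size weights stand released, each in its own mid-size seat ((((horizontal distance between mid_weight_1 and seat_mid_1 below 0.01 m and z of mid_weight_1 in the frame of seat_mid_1 between 0.003 and 0.0075 m and angle between mid_weight_1's own z axis and vertical below 0.07 rad and contact force between the fingers and mid_weight_1 below 0.3 N and linear speed of mid_weight_1 below 0.02 m/s) and (horizontal distance between mid_weight_2 and seat_mid_2 below 0.01 m and z of mid_weight_2 in the frame of seat_mid_2 between 0.003 and 0.0075 m and angle between mid_weight_2's own z axis and vertical below 0.07 rad and contact force between the fingers and mid_weight_2 below 0.3 N and linear speed of mid_weight_2 below 0.02 m/s)) or ((horizontal distance between mid_weight_1 and seat_mid_2 below 0.01 m and z of mid_weight_1 in the frame of seat_mid_2 between 0.003 and 0.0075 m and angle between mid_weight_1's own z axis and vertical below 0.07 rad and contact force between the fingers and mid_weight_1 below 0.3 N and linear speed of mid_weight_1 below 0.02 m/s) and (horizontal distance between mid_weight_2 and seat_mid_1 below 0.01 m and z of mid_weight_2 in the frame of seat_mid_1 between 0.003 and 0.0075 m and angle between mid_weight_2's own z axis and vertical below 0.07 rad and contact force between the fingers and mid_weight_2 below 0.3 N and linear speed of mid_weight_2 below 0.02 m/s)))), for 0.2 s.
4. last, the smallest weight stands released in the smallest seat (horizontal distance between small_weight and seat_small below 0.01 m and z of small_weight in the frame of seat_small between 0.003 and 0.0075 m and angle between small_weight's own z axis and vertical below 0.07 rad and contact force between the fingers and small_weight below 0.3 N and linear speed of small_weight below 0.02 m/s), for 0.2 s.
At the end, for the whole second after the job is handed in: Each weight stands released, at rest, upright (0.07 rad) and flat on the recess floor (about 2 mm) of a seat of its size, within 10 mm of its centre; the two mid-size weights are in different seats; both stoppers are within 20 mm of where they began (all of step 1 and all of step 4 and (((horizontal distance between mid_weight_1 and seat_mid_1 below 0.01 m and z of mid_weight_1 in the frame of seat_mid_1 between 0.003 and 0.0075 m and angle between mid_weight_1's own z axis and vertical below 0.07 rad and contact force between the fingers and mid_weight_1 below 0.3 N and linear speed of mid_weight_1 below 0.02 m/s) and (horizontal distance between mid_weight_2 and seat_mid_2 below 0.01 m and z of mid_weight_2 in the frame of seat_mid_2 between 0.003 and 0.0075 m and angle between mid_weight_2's own z axis and vertical below 0.07 rad and contact force between the fingers and mid_weight_2 below 0.3 N and linear speed of mid_weight_2 below 0.02 m/s)) or ((horizontal distance between mid_weight_1 and seat_mid_2 below 0.01 m and z of mid_weight_1 in the frame of seat_mid_2 between 0.003 and 0.0075 m and angle between mid_weight_1's own z axis and vertical below 0.07 rad and contact force between the fingers and mid_weight_1 below 0.3 N and linear speed of mid_weight_1 below 0.02 m/s) and (horizontal distance between mid_weight_2 and seat_mid_1 below 0.01 m and z of mid_weight_2 in the frame of seat_mid_1 between 0.003 and 0.0075 m and angle between mid_weight_2's own z axis and vertical below 0.07 rad and contact force between the fingers and mid_weight_2 below 0.3 N and linear speed of mid_weight_2 below 0.02 m/s))) and distance of each of stopper_narrow, stopper_wide from where it was at the start of the episode below 0.02 m); the robot touches nothing.
It fails at once if a weight is dropped or thrown (falls free of the fingers faster than 0.6 m/s) ((linear speed of large_weight above 0.6 m/s and contact force between the fingers and large_weight below 0.05 N) or (linear speed of mid_weight_1 above 0.6 m/s and contact force between the fingers and mid_weight_1 below 0.05 N) or (linear speed of mid_weight_2 above 0.6 m/s and contact force between the fingers and mid_weight_2 below 0.05 N) or (linear speed of small_weight above 0.6 m/s and contact force between the fingers and small_weight below 0.05 N)).
It fails at once if a stopper is pushed more than 20 mm or tipped over (distance of any of stopper_narrow, stopper_wide from where it was at the start of the episode above 0.02 m or angle between any of stopper_narrow, stopper_wide's own z axis and vertical above 0.5 rad).
It also fails if it takes over 112 s, if anything falls off the work surface, if the arm or the gripper's body presses on something with over 40 N, if the wrist force passes 120 N, or if a joint passes its speed limit or range.

## Working session

There is one attempt and no reset: what is moved stays moved. The work goes in short steps, Python scripts to look and compute and a tool call to move; the robot and the scene stay as the last step left them, time stands still between calls to the robot, and variables do not carry over. Pictures are saved under pics/ and viewed, about 12 in all and at most 16, crops included, and the job is handed in when it is done.

Besides the shell and the picture viewer there is one more tool, called after "Request:" as name(argument=value, ...), one argument or row to a line, values as JSON. jog_arm: Moves the arm, as the interface text tells. Its arguments: {"type":"object","properties":{"plan":{"type":"array","items":{"type":"array","items":{"type":"array","items":{"type":"number"}}}},"newtons":{"type":"number"}},"required":["plan"]}

```bash
mkdir -p pics; ls
python3 - <<'E'
from workcell import bot
import cv2
s=bot.read_state();print(s)
for n in("scene","top","wrist"):
    print(n,bot.camera_params(n))
    cv2.imwrite(f"pics/{n}0.png",bot.camera(n)[:,:,::-1])
E
```

```text
pics
{'t': 0.0, 'qpos': array([-1.37430282e+00,  3.78076487e-01,  7.96489803e-02,  1.27441518e+00,
       -1.27633844e-05,  1.46051376e+00]), 'qvel': array([ 2.20336651e-03, -2.19083505e-03,  7.53044940e-05, -8.87862580e-05,
       -2.96836325e-04,  3.40328496e-04]), 'effort': array([ 1.86077596e-04, -4.63603950e+01,  2.69876093e+01,  2.08167464e-02,
       -1.08538218e-04,  1.62064111e-05]), 'position': array([ 173.53145416, -547.53457369,  244.36213451]), 'tool_rot': array([-6.86945234e-04,  8.06841204e-01, -5.90767488e-01, -7.58315971e-04]), 'contact_force': array([ 0.21785482, -0.00768607,  0.11847827]), 'ft_torque': array([-0.00841956,  0.02522715,  0.03787971]), 'gripper_width': 1.0040771796124417}
scene {'fx': 449.7714413370676, 'fy': 449.7714413370676, 'cx': 282.5286941749489, 'cy': 211.4012230902857, 'position': array([186.26501875, 787.44694219, 682.18243073]), 'orientation': array([-0.18387291, -0.09236045,  0.43682471,  0.87569656])}
top {'fx': 512.7589470098789, 'fy': 512.7589470098789, 'cx': 279.2534406204115, 'cy': 213.48703154039222, 'position': array([ 362.95914082,   13.40543137, 1120.52804836]), 'orientation': array([ 0.71436386,  0.05105117, -0.04740769, -0.69629775])}
wrist {'fx': 325.19226210127806, 'fy': 325.19226210127806, 'cx': 271.9326334967149, 'cy': 206.26846197611434, 'mount': array([[ 9.99999639e-01, -8.14262961e-04,  2.41613755e-04,
         8.19078367e-01],
       [-7.13207908e-04, -9.59491938e-01, -2.81735182e-01,
        -7.20972104e+01],
       [ 4.61232973e-04,  2.81734908e-01, -9.59492172e-01,
        -1.27759799e+02],
       [ 0.00000000e+00,  0.00000000e+00,  0.00000000e+00,
         1.00000000e+00]])}
```

View pics/top0.png

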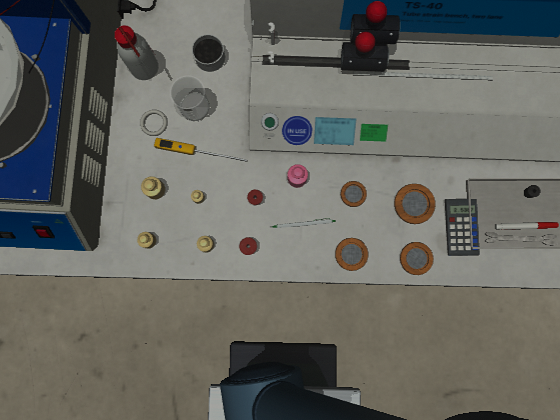

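View pics/scene0.png

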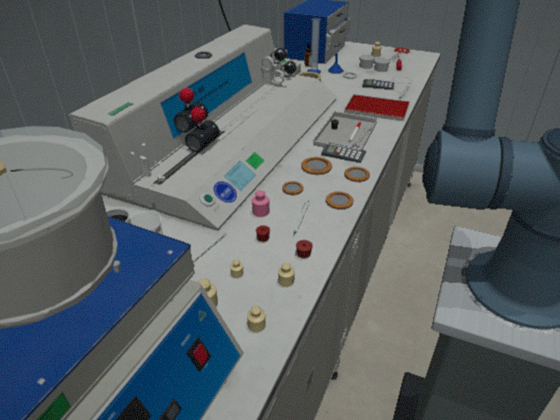

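The top view shows four brass weights: large (152,187), mid (147,240) and (206,243), small (198,196). The stoppers are at (256,197) and (249,245), and the pink look-alike at (298,175). The seats are large (415,203), mid (352,253) and (417,258), small (353,193).

```bash
cat > h.py <<'E'
import numpy as np, cv2
from scipy.spatial.transform import Rotation as R
from workcell import bot
def rot(q): return R.from_quat([q[1],q[2],q[3],q[0]]).as_matrix()
def ray(cam,u,v,st=None):
    p=bot.camera_params(cam); a=(u-p['cx'])/p['fx']; b=(v-p['cy'])/p['fy']
    if cam=='wrist':
        r=np.hypot(a,b); k=np.sin(r)/max(r,1e-9); d=np.array([a*k,-b*k,-np.cos(r)])
        M=p['mount']; Rt=rot(st['tool_rot'])
        return st['position']+Rt@M[:3,3], Rt@M[:3,:3]@d
    return p['position'], rot(p['orientation'])@np.array([a,-b,-1])
def onz(cam,u,v,z,st=None):
    o,d=ray(cam,u,v,st); return o+d*(z-o[2])/d[2]
def blobs(img,lo,hi,amin):
    m=cv2.inRange(cv2.cvtColor(img,cv2.COLOR_RGB2HSV),np.array(lo),np.array(hi))
    m=cv2.morphologyEx(m,cv2.MORPH_CLOSE,np.ones((3,3),np.uint8))
    cs,_=cv2.findContours(m,cv2.RETR_EXTERNAL,cv2.CHAIN_APPROX_NONE)
    return [c for c in cs if cv2.contourArea(c)>amin]
E
python3 - <<'E'
from h import *
img=cv2.imread('pics/top0.png')[:,:,::-1].copy()
hsv=cv2.cvtColor(img,cv2.COLOR_RGB2HSV)
for u,v in [(152,187),(147,240),(206,243),(198,196),(415,190),(352,269),(298,172),(256,197)]: print(u,v,hsv[v,u])
for nm,lo,hi,z in [('brass',(18,60,90),(35,255,255),20),('wood',(5,90,70),(17,255,255),10),('red',(170,120,40),(180,255,255),28),('pink',(160,60,150),(178,200,255),25)]:
    for c in blobs(img,lo,hi,40):
        (u,v),r=cv2.minEnclosingCircle(c)
        if v<165 or v>280: continue
        p=onz('top',u,v,z); e=onz('top',u+r,v,z)
        print(nm,np.round([u,v,r],1),np.round(p,0),'diam',round(2*np.hypot(*(e-p)[:2]),0),'reach',round(np.hypot(*p[:2])))
E
```

```text
152 187 [ 22 110 132]
147 240 [ 21 112  96]
206 243 [ 27  87 149]
198 196 [ 21 105 117]
415 190 [ 14 179 118]
352 269 [ 14 180 116]
298 172 [170 111 165]
256 197 [ 3 94 54]
brass [204.1 243.3   8. ] [448. 181.  20.] diam 34.0 reach 483
brass [144.5 239.2   8. ] [454. 310.  20.] diam 34.0 reach 550
brass [196.5 195.5   6. ] [552. 202.  20.] diam 26.0 reach 588
brass [150.7 186.   10.2] [571. 303.  20.] diam 45.0 reach 646
wood [416.3 258.   16.5] [ 429. -277.   10.] diam 71.0 reach 511
wood [351.2 253.9  16.4] [ 434. -137.   10.] diam 71.0 reach 455
wood [414.4 203.5  20.3] [ 548. -274.   10.] diam 89.0 reach 613
wood [353.3 193.   12.9] [ 568. -140.   10.] diam 57.0 reach 585
red [ 42.5 233.    7.2] [461. 527.  28.] diam 31.0 reach 700
red [296.9 174.2  10.1] [603. -15.  28.] diam 44.0 reach 603
pink [297.3 173.9   9.5] [605. -16.  25.] diam 42.0 reach 605
```

```bash
cat > plan.py <<'E'
import sys
from h import *
# usage: plan.py fingers step n  x y z yawdeg [x y z yawdeg ...] ; prints n*8 rows from the measured pose
f,step,n=float(sys.argv[1]),float(sys.argv[2]),int(sys.argv[3])
W=np.array(sys.argv[4:],float).reshape(-1,4)
s=bot.read_state(); p=s['position'].copy(); A=rot(s['tool_rot']); w=0
rows=[]
while len(rows)<8*n:
    g=W[w]; y=np.radians(g[3]); c,k=np.cos(y),np.sin(y)
    G=np.array([[c,k,0],[k,-c,0],[0,0,-1]])
    d=g[:3]-p; L=np.linalg.norm(d)
    if L>step: d*=step/L
    rv=R.from_matrix(A.T@G).as_rotvec()
    if abs(rv[2])>3.0 : rv=-rv
    m=np.abs(rv).max(); 
    if m>.12: rv*=.12/m
    t=np.round(A.T@d); rv=np.round(rv,2)
    rows.append([f,*t.astype(int).tolist(),*(rv+0).tolist()])
    p=p+A@t; A=A@R.from_rotvec(rv).as_matrix()
    if w<len(W)-1 and np.linalg.norm(g[:3]-p)<step*.6: w+=1
print('at',np.round(s['position'],1),'F',np.round(s['contact_force'],1))
for i in range(n): print(str([rows[8*i:8*i+8]]).replace(' ',''))
print('end',np.round(p,1))
E
python3 plan.py 60 40 4 400 -300 230 90  480 -50 230 90 560 297 200 90
```

```text
at [ 173.6 -547.7  244.6] F [0.2 1.1 0. ]
[[[60.0,-20,-35,2,0.0,0.0,-0.12],[60.0,-16,-37,2,0.0,0.0,-0.12],[60.0,-11,-38,2,0.0,0.0,-0.12],[60.0,-7,-39,2,0.0,0.0,-0.12],[60.0,-2,-40,2,0.0,0.0,-0.12],[60.0,3,-40,1,0.0,0.0,-0.12],[60.0,8,-39,2,0.0,0.0,-0.12],[60.0,13,-38,1,0.0,0.0,-0.12]]]
[[[60.0,1,-40,0,0.0,0.0,-0.12],[60.0,6,-40,0,0.0,0.0,-0.12],[60.0,11,-39,0,0.0,0.0,-0.12],[60.0,15,-37,0,0.0,0.0,-0.12],[60.0,20,-35,0,0.0,0.0,-0.12],[60.0,23,-32,1,0.0,0.0,-0.12],[60.0,25,-26,0,0.0,0.0,-0.12],[60.0,27,-29,3,0.0,0.0,-0.12]]]
[[[60.0,31,-25,3,0.0,0.0,-0.12],[60.0,34,-21,4,0.0,0.0,-0.12],[60.0,36,-17,3,0.0,0.0,-0.12],[60.0,38,-13,4,0.0,0.0,-0.12],[60.0,39,-9,4,0.0,0.0,-0.12],[60.0,40,-4,3,0.0,0.0,-0.12],[60.0,40,1,4,0.0,0.0,-0.12],[60.0,36,6,3,0.0,0.0,-0.07]]]
[[[60.0,0,0,0,0.0,0.0,0.0],[60.0,0,0,0,0.0,0.0,0.0],[60.0,0,0,0,0.0,0.0,0.0],[60.0,0,0,0,0.0,0.0,0.0],[60.0,0,0,0,0.0,0.0,0.0],[60.0,0,0,0,0.0,0.0,0.0],[60.0,0,0,0,0.0,0.0,0.0],[60.0,0,0,0,0.0,0.0,0.0]]]
end [560.2 296.9 199.8]
```

View pics/wrist0.png

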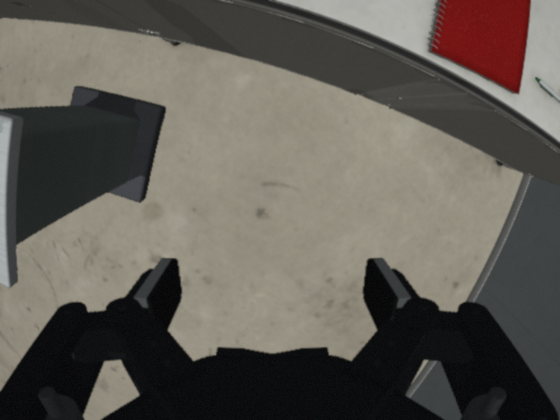

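The wrist view shows the open fingers at about (165,290) and (380,290), with the floor between them. The tool is off the bench.

Request:
jog_arm(
  plan=[
    [[60,-20,-35,2,0,0,-0.12],[60,-16,-37,2,0,0,-0.12],[60,-11,-38,2,0,0,-0.12],[60,-7,-39,2,0,0,-0.12],[60,-2,-40,2,0,0,-0.12],[60,3,-40,1,0,0,-0.12],[60,8,-39,2,0,0,-0.12],[60,13,-38,1,0,0,-0.12]],
  ],
  newtons=50,
)

```text
t: 0.82
position: [387.8, -305.7, 226.1]
tool_rot: [-0.0, 0.99, -0.138, -0.002]
contact_force: [0.3, 0.7, 0.9]
gripper_width: 0.699
```

```bash
python3 plan.py 60 40 3 400 -300 230 90  480 -50 230 90 560 297 200 90
```

```text
at [ 387.8 -305.7  226.1] F [0.3 0.7 0.9]
[[[60.0,10,-9,-4,0.0,0.0,-0.12],[60.0,6,-40,0,0.0,0.0,-0.12],[60.0,11,-39,0,0.0,0.0,-0.12],[60.0,15,-37,0,0.0,0.0,-0.12],[60.0,20,-35,0,0.0,0.0,-0.12],[60.0,24,-32,0,0.0,0.0,-0.12],[60.0,27,-29,0,0.0,0.0,-0.12],[60.0,28,-28,3,0.0,0.0,-0.12]]]
[[[60.0,32,-24,3,0.0,0.0,-0.12],[60.0,34,-20,3,0.0,0.0,-0.12],[60.0,36,-16,3,0.0,0.0,-0.12],[60.0,38,-12,3,0.0,0.0,-0.12],[60.0,39,-7,3,0.0,0.0,-0.12],[60.0,40,-2,4,0.0,0.0,-0.12],[60.0,40,2,3,0.0,0.0,-0.12],[60.0,39,7,4,0.0,0.0,-0.05]]]
[[[60.0,19,5,1,0.0,0.0,0.0],[60.0,0,0,0,0.0,0.0,0.0],[60.0,0,0,0,0.0,0.0,0.0],[60.0,0,0,0,0.0,0.0,0.0],[60.0,0,0,0,0.0,0.0,0.0],[60.0,0,0,0,0.0,0.0,0.0],[60.0,0,0,0,0.0,0.0,0.0],[60.0,0,0,0,0.0,0.0,0.0]]]
end [559.9 296.7 200.3]
```

Request:
jog_arm(
  plan=[
    [[60,10,-9,-4,0,0,-0.12],[60,6,-40,0,0,0,-0.12],[60,11,-39,0,0,0,-0.12],[60,15,-37,0,0,0,-0.12],[60,20,-35,0,0,0,-0.12],[60,24,-32,0,0,0,-0.12],[60,27,-29,0,0,0,-0.12],[60,28,-28,3,0,0,-0.12]],
  ],
)

```text
t: 1.48
position: [481.2, -21.0, 226.0]
tool_rot: [-0.001, 0.935, 0.354, -0.001]
contact_force: [1.2, -0.3, -0.2]
gripper_width: 0.705
```

Request:
jog_arm(
  plan=[
    [[60,32,-24,3,0,0,-0.12],[60,34,-20,3,0,0,-0.12],[60,36,-16,3,0,0,-0.12],[60,38,-12,3,0,0,-0.12],[60,39,-7,3,0,0,-0.12],[60,40,-2,4,0,0,-0.12],[60,40,2,3,0,0,-0.12],[60,30,7,4,0,0,-0.05]],
  ],
)

```text
t: 2.15
position: [534.2, 299.0, 198.0]
tool_rot: [-0.001, 0.677, 0.736, -0.0]
contact_force: [0.3, -0.9, 1.0]
gripper_width: 0.7
```

Run:
```python
from h import *
s=bot.read_state();img=bot.camera('wrist');cv2.imwrite('pics/w1.png',img[:,:,::-1])
print(np.round(s['position'],1),np.round(s['tool_rot'],3),np.round(s['qpos'],2))
for c in blobs(img,(18,60,90),(35,255,255),300):
    (u,v),r=cv2.minEnclosingCircle(c); print(np.round([u,v,r],0),np.round(onz('wrist',u,v,20,s)))
```

```text
[534.2 299.  198. ] [-0.001  0.677  0.736 -0.   ] [0.41 0.47 0.1  1.2  0.   0.32]
[237. 298.  30.] [660. 270.  20.]
[268. 226.  23.] [573. 298.  20.]
[174. 197.  14.] [551. 201.  20.]
[287. 105.  19.] [454. 306.  20.]
[156.  93.  20.] [449. 179.  20.]
```

View pics/w1.png

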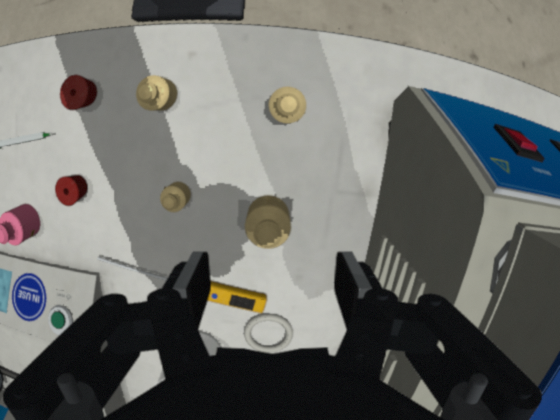

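Wrist view: large weight at (268,226), (573,298) mm. It is the only plain brass one of this size; the pink look-alike is far left at (15,225). This agrees with the top view to within 5 mm. Next I go above it and look again.

```bash
python3 plan.py 70 40 1 572 300 105 90
```

```text
at [534.5 303.8 196.4] F [ 2.   4.7 -0.7]
[[[70.0,-3,15,37,0.0,-0.01,0.09],[70.0,-1,15,37,0.0,0.0,0.0],[70.0,-1,8,17,0.0,0.0,0.0],[70.0,0,0,0,0.0,0.0,0.0],[70.0,0,0,0,0.0,0.0,0.0],[70.0,0,0,0,0.0,0.0,0.0],[70.0,0,0,0,0.0,0.0,0.0],[70.0,0,0,0,0.0,0.0,0.0]]]
end [572.4 300.  105.3]
```

Request:
jog_arm(
  plan=[
    [[70,-3,15,37,0,-0.01,0.09],[70,-1,15,37,0,0,0],[70,-1,8,17,0,0,0],[70,0,0,0,0,0,0],[70,0,0,0,0,0,0],[70,0,0,0,0,0,0],[70,0,0,0,0,0,0],[70,0,0,0,0,0,0]],
  ],
)

```text
t: 2.87
position: [572.4, 304.9, 104.5]
tool_rot: [0.001, 0.707, 0.707, -0.002]
contact_force: [-0.2, -0.2, 0.3]
gripper_width: 0.818
```

```bash
cat > look.py <<'E'
import sys
from h import *
name,z=sys.argv[1],float(sys.argv[2])
s=bot.read_state();img=bot.camera('wrist');cv2.imwrite(f'pics/{name}.png',img[:,:,::-1])
print(np.round(s['position'],1))
for nm,lo,hi in [('brass',(18,60,60),(35,255,255)),('wood',(5,90,50),(17,255,255))]:
    for c in blobs(img,lo,hi,300):
        (u,v),r=cv2.minEnclosingCircle(c); print(nm,np.round([u,v,r],0),np.round(onz('wrist',u,v,z,s)), cv2.boundingRect(c))
E
python3 look.py w2 40; python3 plan.py 70 30 1 572 301 25 90
```

```text
[572.4 304.9 104.5]
brass [230. 321.  42.] [645. 273.  40.] (188, 300, 84, 40)
brass [262. 214.  38.] [563. 298.  40.] (227, 177, 69, 75)
brass [131. 188.  23.] [546. 213.  40.] (111, 169, 43, 41)
brass [96. 50. 30.] [453. 191.  40.] (67, 26, 60, 50)
brass [275.  42.  28.] [458. 306.  40.] (248, 14, 54, 57)
at [572.7 305.1 104.9] F [ 0.  -0.1  0.1]
[[[70.0,-1,0,30,0.0,0.0,0.0],[70.0,-2,0,30,0.0,0.0,0.0],[70.0,-1,-1,20,0.0,0.0,0.0],[70.0,0,0,0,0.0,0.0,0.0],[70.0,0,0,0,0.0,0.0,0.0],[70.0,0,0,0,0.0,0.0,0.0],[70.0,0,0,0,0.0,0.0,0.0],[70.0,0,0,0,0.0,0.0,0.0]]]
end [571.6 300.7  24.9]
```

View pics/w2.png

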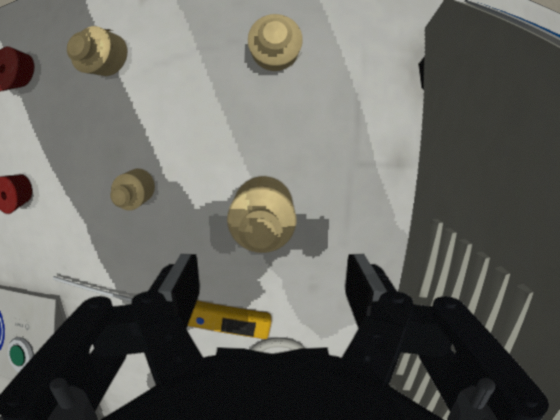

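The close view shows the large weight with its shoulder centred at (262,214) and its knob at (262,230).

```bash
python3 - <<'E'
from h import *
s=bot.read_state()
print(onz('wrist',262,230,62,s),onz('wrist',262,177,0,s),onz('wrist',262,214,40,s), onz('wrist',405,300,0,s))
E
python3 plan.py 70 30 1 571 300 25 90
```

```text
[565.74490543 298.81807989  62.        ] [547.78744896 296.89512696   0.        ] [563.33371753 298.11966545  40.        ] [657.13502159 423.45927119   0.        ]
at [572.7 305.1 104.9] F [ 0.  -0.1  0.1]
[[[70.0,-2,-1,30,0.0,0.0,0.0],[70.0,-2,0,30,0.0,0.0,0.0],[70.0,-1,-1,20,0.0,0.0,0.0],[70.0,0,0,0,0.0,0.0,0.0],[70.0,0,0,0,0.0,0.0,0.0],[70.0,0,0,0,0.0,0.0,0.0],[70.0,0,0,0,0.0,0.0,0.0],[70.0,0,0,0,0.0,0.0,0.0]]]
end [570.6 299.7  24.9]
```

Request:
jog_arm(
  plan=[
    [[70,-2,-2,30,0,0,0],[70,-3,-1,28,0,0,0],[70,-1,-1,20,0,0,0],[70,0,0,2,0,0,0],[70,0,0,0,0,0,0],[40,0,0,0,0,0,0],[40,0,0,0,0,0,0],[40,0,0,0,0,0,0]],
  ],
)

```text
t: 3.58
position: [576.4, 300.9, 37.0]
tool_rot: [0.006, 0.707, 0.707, 0.008]
contact_force: [-0.2, 0.2, -4.3]
gripper_width: 0.491
```

```bash
python3 look.py w3 30; python3 -c "
from h import *;print(bot.read_state()['gripper_width']*85.4)"
```

```text
[576.4 300.9  37. ]
brass [161. 362.  16.] [641. 236.  30.] (148, 349, 26, 28)
brass [272. 254.  60.] [568. 301.  30.] (222, 194, 101, 120)
brass [ 88. 212.  34.] [548. 211.  30.] (57, 181, 62, 59)
brass [285.   3.  40.] [459. 306.  30.] (245, 0, 81, 43)
brass [40. 22. 42.] [451. 187.  30.] (0, 0, 82, 58)
41.68681189839279
```

View pics/w3.png

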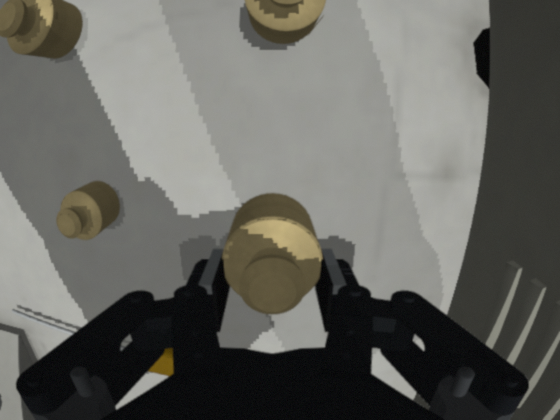

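Run:
```python
from h import *
s=bot.read_state();print({k:np.round(v,3) for k,v in s.items()})
# shoulder width cols 223..322 row 250ish -> depth if 44mm wide
a=ray('wrist',223,252,s);b=ray('wrist',322,252,s)
ang=np.arccos(a[1]@b[1]);D=22/np.sin(ang/2)
m=ray('wrist',272,252,s);print('shoulder at',m[0]+m[1]*D,'bottom edge at z0',onz('wrist',272,194,0,s),'z10',onz('wrist',272,194,10,s))
```

```text
{'t': np.float64(3.633), 'qpos': array([ 0.386,  0.638, -0.051,  0.862, -0.005,  0.386]), 'qvel': array([ 0.002,  0.013, -0.007, -0.019,  0.017,  0.002]), 'effort': array([-1.2900e-01, -5.7190e+01,  2.4792e+01,  1.1300e-01, -1.0700e-01,
       -3.0000e-03]), 'position': array([576.571, 301.431,  36.963]), 'tool_rot': array([0.006, 0.707, 0.707, 0.008]), 'contact_force': array([ 0.179, -0.991, -4.947]), 'ft_torque': array([-0.032, -0.017,  0.012]), 'gripper_width': np.float64(0.488)}
shoulder at [565.97407772 300.94674463  31.9085531 ] bottom edge at z0 [547.9393434  301.04048829   0.        ] z10 [545.19933898 300.99975863  10.        ]
```

Request:
jog_arm(
  plan=[
    [[40,0,0,0,0,0,0],[40,0,0,0,0,0,0],[40,0,0,0,0,0,0],[40,0,0,0,0,0,0],[40,0,0,0,0,0,0],[40,0,0,0,0,0,0],[40,0,0,0,0,0,0],[40,0,0,0,0,0,0]],
  ],
)

```text
t: 4.3
position: [575.7, 302.2, 36.4]
tool_rot: [0.005, 0.707, 0.708, 0.008]
contact_force: [-0.0, -0.5, -4.1]
gripper_width: 0.49
```

Run:
```python
from h import *
img=bot.camera('scene');cv2.imwrite('pics/s1.png',cv2.resize(img[230:380,140:340,::-1],None,fx=4,fy=4,interpolation=cv2.INTER_CUBIC))
```

```text
(no output)
```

View pics/s1.png

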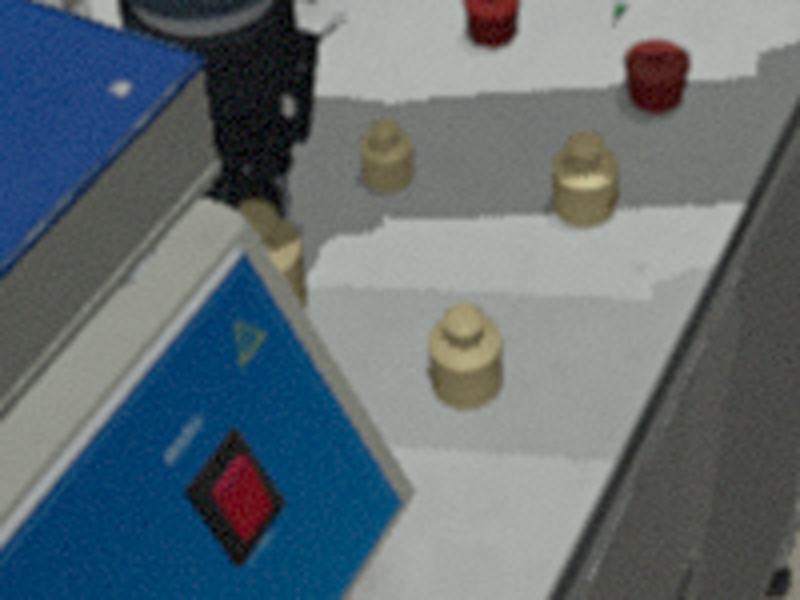

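The scene crop shows the large weight at crop (270,255) between the fingers. The force reads about -4.5 N, which suggests it is partly carried, so I lower gently and watch the force.

Request:
jog_arm(
  plan=[
    [[40,0,0,3,0,0,0],[40,0,0,3,0,0,0],[40,0,0,0,0,0,0],[40,0,0,0,0,0,0],[40,0,0,0,0,0,0],[40,0,0,0,0,0,0],[40,0,0,0,0,0,0],[40,0,0,0,0,0,0]],
  ],
)

```text
t: 5.02
position: [575.8, 302.5, 36.4]
tool_rot: [0.005, 0.706, 0.708, 0.009]
contact_force: [0.6, -0.1, -1.4]
gripper_width: 0.492
```

Request:
jog_arm(
  plan=[
    [[70,0,0,0,0,0,0],[70,0,0,0,0,0,0],[70,0,0,0,0,0,0],[70,0,0,0,0,0,0],[70,0,0,0,0,0,0],[70,0,0,0,0,0,0],[70,0,0,0,0,0,0],[70,0,0,0,0,0,0]],
  ],
)

```text
t: 5.68
position: [579.3, 303.8, 39.6]
tool_rot: [0.007, 0.707, 0.708, 0.013]
contact_force: [0.2, -0.6, -1.1]
gripper_width: 0.822
```

```bash
python3 look.py w4 40;  python3 plan.py 70 5 1 570 301 25 90
```

```text
[579.3 303.8  39.6]
brass [269. 244.  58.] [562. 302.  40.] (220, 186, 100, 117)
brass [ 83. 204.  33.] [544. 217.  40.] (53, 175, 62, 58)
brass [278.   2.  38.] [464. 305.  40.] (240, 0, 77, 38)
brass [38. 17. 41.] [455. 196.  40.] (0, 0, 79, 54)
at [579.3 303.9  39.6] F [ 0.  -0.5 -0.1]
[[[70.0,-1,-3,4,0.03,-0.01,0.0],[70.0,-1,-3,4,0.0,0.0,0.0],[70.0,-1,-2,4,0.0,0.0,0.0],[70.0,0,-1,3,0.0,0.0,0.0],[70.0,0,0,0,0.0,0.0,0.0],[70.0,0,0,0,0.0,0.0,0.0],[70.0,0,0,0,0.0,0.0,0.0],[70.0,0,0,0,0.0,0.0,0.0]]]
end [570.4 300.9  24.6]
```

View pics/w4.png

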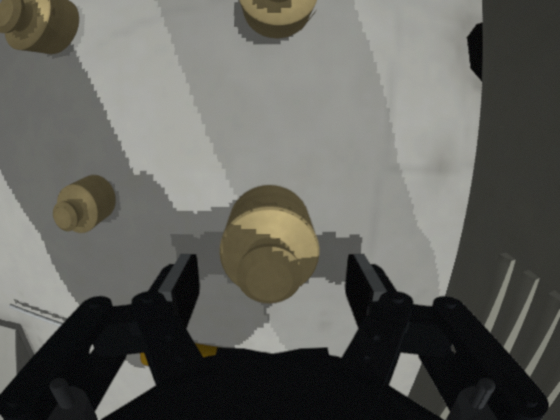

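Fingers are open and the weight stands at (270,245) between them. The tool crept up and back while the fingers moved, so I correct this with feedback and recheck the pose after each step.

Request:
jog_arm(
  plan=[
    [[70,-1,-4,5,0.03,-0.01,0],[70,-1,-3,5,0,0,0],[70,0,-3,5,0,0,0],[70,0,0,0,0,0,0],[70,0,0,0,0,0,0],[70,0,0,0,0,0,0],[70,0,0,0,0,0,0],[70,0,0,0,0,0,0]],
  ],
)

```text
t: 6.4
position: [568.4, 301.7, 23.5]
tool_rot: [0.0, 0.707, 0.708, -0.001]
contact_force: [-0.5, -0.4, -0.4]
gripper_width: 0.821
```

Request:
jog_arm(
  plan=[
    [[62,0,0,0,0,0,0],[56,0,0,0,0,0,0],[52,0,0,0,0,0,0],[48,0,0,0,0,0,0],[46,0,0,0,0,0,0],[44,0,0,0,0,0,0],[42,0,0,0,0,0,0],[40,0,0,0,0,0,0]],
  ],
)

```text
t: 7.07
position: [569.3, 302.6, 25.0]
tool_rot: [0.0, 0.706, 0.708, 0.0]
contact_force: [-0.5, 0.6, -0.7]
gripper_width: 0.5
```

Request:
jog_arm(
  plan=[
    [[38,0,0,0,0,0,0],[36,0,0,0,0,0,0],[34,0,0,0,0,0,0],[34,0,0,0,0,0,0],[34,0,0,-5,0,0,0],[34,0,0,-10,0,0,0],[34,0,0,-15,0,0,0],[34,0,0,-20,0,0,0]],
  ],
  newtons=60,
)

```text
t: 7.73
position: [562.6, 299.2, 69.0]
tool_rot: [-0.003, 0.706, 0.708, -0.008]
contact_force: [0.4, -0.5, -4.1]
gripper_width: 0.495
```

```bash
python3 look.py w5 30; python3 plan.py 34 40 3 500 240 150 90 470 0 150 90 548 -274 110 90
```

```text
[562.6 299.2  69. ]
brass [272. 278.  65.] [583. 299.  30.] (220, 213, 105, 131)
brass [119. 216.  28.] [547. 209.  30.] (95, 193, 51, 49)
brass [77. 56. 36.] [451. 186.  30.] (42, 29, 72, 57)
brass [286.  47.  34.] [456. 305.  30.] (254, 14, 66, 67)
at [565.  300.3  74. ] F [-0.7  0.4 -1.6]
[[[34.0,-21,-23,-26,-0.01,0.01,0.0],[34.0,-21,-22,-26,0.0,0.0,0.0],[34.0,-18,-20,-24,0.0,0.0,0.0],[34.0,-40,-5,0,0.0,0.0,0.0],[34.0,-40,-5,0,0.0,0.0,0.0],[34.0,-40,-5,0,0.0,0.0,0.0],[34.0,-40,-5,0,0.0,0.0,0.0],[34.0,-40,-5,-1,0.0,0.0,0.0]]]
[[[34.0,-40,-6,0,0.0,0.0,0.0],[34.0,-38,11,5,0.0,0.0,0.0],[34.0,-38,11,5,0.0,0.0,0.0],[34.0,-38,11,6,0.0,0.0,0.0],[34.0,-38,11,5,0.0,0.0,0.0],[34.0,-38,11,6,0.0,0.0,0.0],[34.0,-38,10,5,0.0,0.0,0.0],[34.0,-38,11,5,0.0,0.0,0.0]]]
[[[34.0,-8,2,2,0.0,0.0,0.0],[34.0,0,0,0,0.0,0.0,0.0],[34.0,0,0,0,0.0,0.0,0.0],[34.0,0,0,0,0.0,0.0,0.0],[34.0,0,0,0,0.0,0.0,0.0],[34.0,0,0,0,0.0,0.0,0.0],[34.0,0,0,0,0.0,0.0,0.0],[34.0,0,0,0,0.0,0.0,0.0]]]
end [ 548.2 -273.6  109.6]
```

View pics/w5.png

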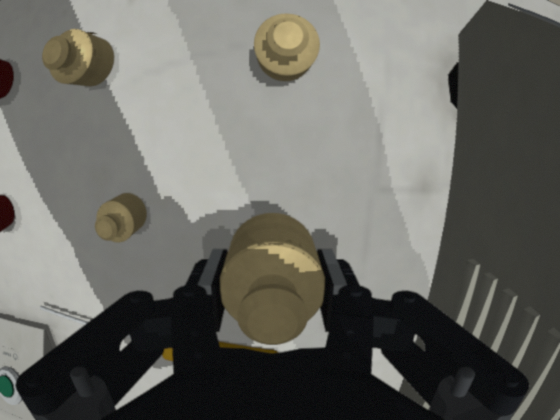

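The weight is held squarely between the pads, at (272,280), and clear of the bench. Now to the large seat.

Request:
jog_arm(
  plan=[
    [[34,-10,-11,-15,0,0.01,0],[34,-21,-22,-26,0,0,0],[34,-22,-22,-24,0,0,0],[34,-30,-10,-5,0,0,0],[34,-38,-5,0,0,0,0],[34,-38,-5,0,0,0,0],[34,-38,-5,0,0,0,0],[34,-38,-5,0,0,0,0]],
  ],
)

```text
t: 8.45
position: [480.6, 64.1, 147.3]
tool_rot: [-0.003, 0.701, 0.713, 0.003]
contact_force: [1.6, -0.4, -4.1]
gripper_width: 0.497
```

```bash
python3 plan.py 34 38 2 480 0 150 90 530 -260 105 90;python3 - <<'E'
from h import *
s=dict(position=np.array([563.5,299.6,71]),tool_rot=np.array([-0.003,.706,.708,-.008]))
print(onz('wrist',272,213,46,s)-s['position'],onz('wrist',272,316,108,s)-s['position'])
E
```

```text
at [480.6  64.1 147.3] F [ 1.6 -0.4 -4.1]
[[[34.0,-38,-1,-2,0.0,-0.01,0.02],[34.0,-26,0,-1,0.0,0.0,0.0],[34.0,-37,7,6,0.0,0.0,0.0],[34.0,-37,7,6,0.0,0.0,0.0],[34.0,-37,7,7,0.0,0.0,0.0],[34.0,-37,7,6,0.0,0.0,0.0],[34.0,-37,8,7,0.0,0.0,0.0],[34.0,-37,7,7,0.0,0.0,0.0]]]
[[[34.0,-37,8,6,0.0,0.0,0.0],[34.0,-1,0,0,0.0,0.0,0.0],[34.0,0,0,0,0.0,0.0,0.0],[34.0,0,0,0,0.0,0.0,0.0],[34.0,0,0,0,0.0,0.0,0.0],[34.0,0,0,0,0.0,0.0,0.0],[34.0,0,0,0,0.0,0.0,0.0],[34.0,0,0,0,0.0,0.0,0.0]]]
end [ 530.  -260.2  105.3]
[-22.86127376  -0.75143877 -25.        ] [-5.02534797 -0.28453137 37.        ]
```

Request:
jog_arm(
  plan=[
    [[34,-36,0,-2,0,-0.01,0.02],[34,-36,3,0,0,0,0],[34,-37,7,6,0,0,0],[34,-37,7,6,0,0,0],[34,-37,7,7,0,0,0],[34,-37,7,6,0,0,0],[34,-37,8,5,0,0,0],[34,-30,7,5,0,0,0]],
  ],
)

```text
t: 9.12
position: [520.2, -238.7, 114.6]
tool_rot: [0.001, 0.71, 0.705, -0.001]
contact_force: [0.9, 1.3, -4.9]
gripper_width: 0.499
```

Request:
jog_arm(
  plan=[
    [[34,-15,3,3,0,0,0],[34,-10,2,2,0,0,0],[34,-5,1,0,0,0,0],[34,0,0,0,0,0,0],[34,0,0,0,0,0,0],[34,0,0,0,0,0,0],[34,0,0,0,0,0,0],[34,0,0,0,0,0,0]],
  ],
)

```text
t: 9.78
position: [525.0, -271.1, 107.7]
tool_rot: [-0.0, 0.71, 0.704, -0.001]
contact_force: [0.8, -0.2, -5.5]
gripper_width: 0.498
```

```bash
python3 look.py w6 10; python3 plan.py 34 10 2 549 -273 50 90
```

```text
[ 525.  -271.1  107.7]
brass [273. 278.  65.] [ 579. -272.   10.] (220, 213, 105, 131)
wood [424. 257.  33.] [ 565. -146.   10.] (394, 227, 61, 61)
wood [266. 240.  57.] [ 546. -276.   10.] (209, 185, 115, 67)
wood [442.  97.  45.] [ 436. -143.   10.] (403, 53, 79, 90)
wood [260.  80.  50.] [ 431. -279.   10.] (210, 32, 101, 98)
at [ 525.  -271.   107.8] F [-0.9  0.3 -4.2]
[[[34.0,0,4,9,0.0,0.0,-0.01],[34.0,0,4,9,0.0,0.0,0.0],[34.0,0,4,9,0.0,0.0,0.0],[34.0,-1,4,9,0.0,0.0,0.0],[34.0,0,3,9,0.0,0.0,0.0],[34.0,-1,4,9,0.0,0.0,0.0],[34.0,0,1,4,0.0,0.0,0.0],[34.0,0,0,0,0.0,0.0,0.0]]]
[[[34.0,0,0,0,0.0,0.0,0.0],[34.0,0,0,0,0.0,0.0,0.0],[34.0,0,0,0,0.0,0.0,0.0],[34.0,0,0,0,0.0,0.0,0.0],[34.0,0,0,0,0.0,0.0,0.0],[34.0,0,0,0,0.0,0.0,0.0],[34.0,0,0,0,0.0,0.0,0.0],[34.0,0,0,0,0.0,0.0,0.0]]]
end [ 548.9 -273.1   49.7]
```

View pics/w6.png

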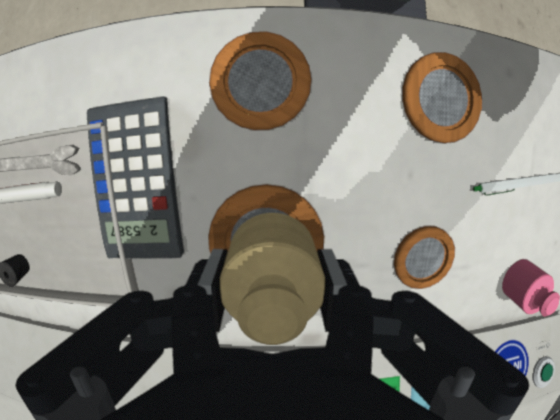

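The seat lies beneath the weight, its rim visible at (266,240). The other seats are at (260,80), (442,97) and (424,257), agreeing with the top view to within 6 mm.

Run:
```python
from h import *
s=bot.read_state()
print(onz('wrist',266,185,10,s),onz('wrist',209,235,10,s),onz('wrist',324,235,10,s))
```

```text
[ 504.3034751  -275.64698381   10.        ] [ 542.22509596 -319.18773836   10.        ] [ 542.84031927 -232.69199704   10.        ]
```

Request:
jog_arm(
  plan=[
    [[34,0,4,9,0,0,-0.01],[34,0,4,9,0,0,0],[34,0,4,9,0,0,0],[34,-1,4,9,0,0,0],[34,0,3,9,0,0,0],[34,-1,4,7,0,0,0],[34,0,1,3,0,0,0],[34,0,0,0,0,0,0]],
  ],
)

```text
t: 10.5
position: [551.3, -271.0, 45.3]
tool_rot: [-0.001, 0.705, 0.709, -0.001]
contact_force: [-0.0, 0.6, -5.1]
gripper_width: 0.494
```

Request:
jog_arm(
  plan=[
    [[34,-2,-1,3,0,0,0],[34,-2,0,3,0,0,0],[34,0,0,3,0,0,0],[34,0,0,2,0,0,0],[34,0,0,0,0,0,0],[34,0,0,0,0,0,0],[34,0,0,0,0,0,0],[34,0,0,0,0,0,0]],
  ],
)

```text
t: 11.17
position: [550.3, -276.3, 34.1]
tool_rot: [-0.001, 0.706, 0.708, -0.001]
contact_force: [0.2, 0.7, -4.3]
gripper_width: 0.497
```

Request:
jog_arm(
  plan=[
    [[34,0,0,2,0,0,0],[34,0,0,2,0,0,0],[34,0,0,1,0,0,0],[34,0,0,1,0,0,0],[34,0,0,0,0,0,0],[34,0,0,0,0,0,0],[34,0,0,0,0,0,0],[34,0,0,0,0,0,0]],
  ],
)

```text
t: 11.83
position: [551.2, -276.8, 30.1]
tool_rot: [0.001, 0.706, 0.708, -0.001]
contact_force: [-0.5, 0.1, -2.3]
gripper_width: 0.494
```

Contact with the felt at z=30, as expected. I release slowly.

Request:
jog_arm(
  plan=[
    [[42,0,0,0,0,0,0],[44,0,0,0,0,0,0],[46,0,0,0,0,0,0],[48,0,0,0,0,0,0],[51,0,0,0,0,0,0],[54,0,0,0,0,0,0],[57,0,0,0,0,0,0],[60,0,0,0,0,0,0]],
  ],
)

```text
t: 12.5
position: [554.5, -278.8, 33.1]
tool_rot: [0.004, 0.706, 0.708, -0.0]
contact_force: [0.2, 0.8, -0.6]
gripper_width: 0.701
```

Request:
jog_arm(
  plan=[
    [[60,0,0,0,0,0,0],[60,0,0,0,0,0,0],[60,0,0,-10,0,0,0],[60,0,0,-20,0,0,0],[60,0,0,-35,0,0,0],[60,0,0,-40,0,0,0],[60,0,-10,-30,0,0,0],[60,0,-10,-20,0,0,0]],
  ],
)

```text
t: 13.17
position: [529.8, -274.8, 189.9]
tool_rot: [-0.002, 0.705, 0.709, -0.002]
contact_force: [1.4, 0.5, 0.3]
gripper_width: 0.702
```

```bash
python3 look.py w7 10
python3 - <<'E'
from h import *
img=bot.camera('top');cv2.imwrite('pics/top1.png',cv2.resize(img[160:290,230:470,::-1],None,fx=3,fy=3))
E
python3 plan.py 60 40 3 450 0 170 90 446 180 110 90
```

```text
[ 529.8 -274.8  189.9]
brass [270. 213.  28.] [ 556. -277.   10.] (245, 186, 50, 56)
wood [396. 223.  26.] [ 566. -145.   10.] (371, 199, 49, 50)
wood [270. 206.  44.] [ 548. -277.   10.] (227, 163, 88, 85)
wood [408.  98.  35.] [ 436. -142.   10.] (376, 64, 64, 69)
wood [268.  85.  37.] [ 431. -279.   10.] (231, 49, 75, 72)
at [ 530.7 -276.1  192.1] F [ 0.3 -0.5  0.5]
[[[60.0,38,-11,3,0.0,0.0,0.0],[60.0,38,-11,3,0.0,0.0,0.0],[60.0,38,-11,3,0.0,0.0,0.0],[60.0,38,-11,3,0.0,0.0,0.0],[60.0,38,-11,3,0.0,0.0,0.0],[60.0,38,-11,3,0.0,0.0,0.0],[60.0,38,-11,3,0.0,0.0,0.0],[60.0,38,-1,12,0.0,0.0,0.0]]]
[[[60.0,38,-1,12,0.0,0.0,0.0],[60.0,38,-1,12,0.0,0.0,0.0],[60.0,38,-1,12,0.0,0.0,0.0],[60.0,38,-2,12,0.0,0.0,0.0],[60.0,1,0,0,0.0,0.0,0.0],[60.0,0,0,0,0.0,0.0,0.0],[60.0,0,0,0,0.0,0.0,0.0],[60.0,0,0,0,0.0,0.0,0.0]]]
[[[60.0,0,0,0,0.0,0.0,0.0],[60.0,0,0,0,0.0,0.0,0.0],[60.0,0,0,0,0.0,0.0,0.0],[60.0,0,0,0,0.0,0.0,0.0],[60.0,0,0,0,0.0,0.0,0.0],[60.0,0,0,0,0.0,0.0,0.0],[60.0,0,0,0,0.0,0.0,0.0],[60.0,0,0,0,0.0,0.0,0.0]]]
end [445.8 180.4 110.2]
```

View pics/w7.png

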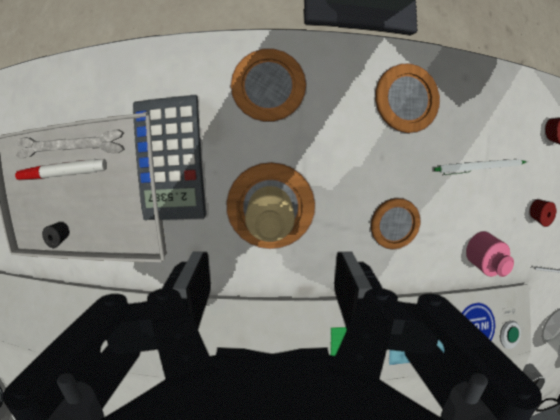

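The large weight stands in the recess, at (270,213) within the seat centred at (270,206), with felt visible all round behind it. Next is the mid weight near (448,180).

Request:
jog_arm(
  plan=[
    [[60,38,-11,3,0,0,0],[60,38,-11,3,0,0,0],[60,38,-11,3,0,0,0],[60,38,-11,3,0,0,0],[60,38,-11,3,0,0,0],[60,38,-11,3,0,0,0],[60,38,-11,3,0,0,0],[60,38,-1,12,0,0,0]],
  ],
)

```text
t: 13.93
position: [452.4, 30.0, 157.8]
tool_rot: [0.006, 0.711, 0.703, 0.0]
contact_force: [1.1, 0.1, -0.3]
gripper_width: 0.703
```

Request:
jog_arm(
  plan=[
    [[60,38,-1,12,0,0,0],[60,38,-1,12,0,0,0],[60,38,-1,12,0,0,0],[60,30,-2,12,0,0,0],[60,10,0,0,0,0,0],[60,5,0,0,0,0,0],[60,0,0,0,0,0,0],[60,0,0,0,0,0,0]],
  ],
)

```text
t: 14.6
position: [442.6, 203.0, 103.5]
tool_rot: [0.004, 0.707, 0.707, -0.001]
contact_force: [0.1, -0.2, 0.0]
gripper_width: 0.702
```

```bash
python3 look.py w8 20; python3 plan.py 60 20 1 448 180 60 90
```

```text
[442.6 203.  103.5]
brass [271. 337.  20.] [546. 201.  20.] (255, 318, 32, 36)
brass [411. 231.  30.] [453. 305.  20.] (384, 204, 54, 54)
brass [238. 225.  29.] [447. 178.  20.] (213, 197, 50, 57)
at [442.7 202.7 103.6] F [-0.8  0.2 -0.8]
[[[60.0,-9,2,18,0.0,0.01,0.0],[60.0,-9,2,18,0.0,0.0,0.0],[60.0,-5,1,8,0.0,0.0,0.0],[60.0,0,0,0,0.0,0.0,0.0],[60.0,0,0,0,0.0,0.0,0.0],[60.0,0,0,0,0.0,0.0,0.0],[60.0,0,0,0,0.0,0.0,0.0],[60.0,0,0,0,0.0,0.0,0.0]]]
end [447.9 179.6  59.7]
```

Request:
jog_arm(
  plan=[
    [[60,-10,2,18,0,0.01,0],[60,-9,2,18,0,0,0],[60,-4,1,5,0,0,0],[60,0,0,0,0,0,0],[60,0,0,0,0,0,0],[60,0,0,0,0,0,0],[60,0,0,0,0,0,0],[60,0,0,0,0,0,0]],
  ],
)

```text
t: 15.32
position: [452.7, 174.4, 66.7]
tool_rot: [0.003, 0.711, 0.703, 0.006]
contact_force: [0.8, -0.5, 0.3]
gripper_width: 0.705
```

```bash
cat > base.py <<'E'
import sys
from h import *
# centre of weight standing on z0 from its base edge facing the camera: base.py radius z0 x0 y0
r,z0,x0,y0=map(float,sys.argv[1:5])
s=bot.read_state();img=bot.camera('wrist')
best=min(blobs(img,(18,60,60),(35,255,255),300),key=lambda c:np.hypot(*(onz('wrist',*cv2.minEnclosingCircle(c)[0],z0+20,s)[:2]-[x0,y0])))
top=tuple(best[best[:,0,1].argmin()][0]); b=cv2.boundingRect(best)
e=onz('wrist',b[0]+b[2]/2,b[1],z0,s)
print('tcp',np.round(s['position'],1),'box',b,'centre x',round(e[0]+r,1),'y',round(e[1],1))
E
python3 base.py 17 0 448 180; python3 plan.py 60 12 1 448 180 24 90
```

```text
tcp [452.7 174.4  66.7] box (249, 195, 62, 71) centre x 449.4 y 179.4
at [452.8 174.6  66.8] F [ 0.2 -0.3 -0. ]
[[[60.0,1,-1,12,0.01,0.0,-0.01],[60.0,2,-2,12,0.0,0.0,0.0],[60.0,1,-1,12,0.0,0.0,0.0],[60.0,1,-1,7,0.0,0.0,0.0],[60.0,0,0,0,0.0,0.0,0.0],[60.0,0,0,0,0.0,0.0,0.0],[60.0,0,0,0,0.0,0.0,0.0],[60.0,0,0,0,0.0,0.0,0.0]]]
end [448.  179.8  23.8]
```

Request:
jog_arm(
  plan=[
    [[60,2,-1,12,0.01,0,-0.01],[60,2,-1,12,0,0,0],[60,1,-1,11,0,0,0],[60,0,0,5,0,0,0],[60,0,0,2,0,0,0],[60,0,0,0,0,0,0],[60,0,0,0,0,0,0],[60,0,0,0,0,0,0]],
  ],
)

```text
t: 16.03
position: [451.4, 182.4, 22.4]
tool_rot: [-0.001, 0.706, 0.709, 0.003]
contact_force: [-0.2, -0.5, 0.2]
gripper_width: 0.704
```

```bash
python3 base.py 17 0 448 180; python3 plan.py 60 12 1 449 180 24 90
```

```text
tcp [451.4 182.4  22.4] box (225, 222, 79, 97) centre x 449.7 y 178.3
at [451.5 182.4  22.6] F [0.7 1.2 0.6]
[[[60.0,-2,-3,-1,0.0,-0.01,0.0],[60.0,0,0,0,0.0,0.0,0.0],[60.0,0,0,0,0.0,0.0,0.0],[60.0,0,0,0,0.0,0.0,0.0],[60.0,0,0,0,0.0,0.0,0.0],[60.0,0,0,0,0.0,0.0,0.0],[60.0,0,0,0,0.0,0.0,0.0],[60.0,0,0,0,0.0,0.0,0.0]]]
end [448.5 180.4  23.5]
```

Request:
jog_arm(
  plan=[
    [[54,-3,-2,-1,0,0,0],[50,0,0,0,0,0,0],[46,0,0,0,0,0,0],[42,0,0,0,0,0,0],[39,0,0,0,0,0,0],[36,0,0,0,0,0,0],[34,0,0,0,0,0,0],[32,0,0,0,0,0,0]],
  ],
  newtons=50,
)

```text
t: 16.75
position: [450.9, 178.9, 25.6]
tool_rot: [0.0, 0.706, 0.708, 0.005]
contact_force: [-0.3, -0.2, 1.0]
gripper_width: 0.382
```

Request:
jog_arm(
  plan=[
    [[30,0,0,0,0,0,0],[28,0,0,0,0,0,0],[26,0,0,0,0,0,0],[26,0,0,0,0,0,0],[26,0,0,-5,0,0,0],[26,0,0,-10,0,0,0],[26,0,0,-15,0,0,0],[26,0,0,-20,0,0,0]],
  ],
)

```text
t: 17.42
position: [445.3, 177.6, 72.6]
tool_rot: [-0.003, 0.706, 0.708, 0.0]
contact_force: [0.5, 0.0, -1.7]
gripper_width: 0.376
```

```bash
python3 - <<'E'
from h import *
import subprocess
s=bot.read_state();z=s['position'][2]-25.5
print(s['gripper_width']*85.4,subprocess.run(f"python3 base.py 17 {z} {s['position'][0]} {s['position'][1]}",shell=True,capture_output=True,text=True).stdout)
E
python3 plan.py 26 38 2 430 0 130 90 425 -130 100 90
```

```text
32.080053878531075 tcp [445.3 177.6  72.6] box (235, 220, 74, 95) centre x 443.5 y 177.1

at [447.9 178.3  76.7] F [0.1 0.9 1.7]
[[[26.0,-36,-4,-11,0.0,-0.01,0.0],[26.0,-36,-4,-11,0.0,0.0,0.0],[26.0,-36,-4,-11,0.0,0.0,0.0],[26.0,-36,-3,-10,0.0,0.0,0.0],[26.0,-34,-3,-10,0.0,0.0,0.0],[26.0,-37,-2,9,0.0,0.0,0.0],[26.0,-37,-2,9,0.0,0.0,0.0],[26.0,-37,-1,8,0.0,0.0,0.0]]]
[[[26.0,-19,-1,5,0.0,0.0,0.0],[26.0,0,0,0,0.0,0.0,0.0],[26.0,0,0,0,0.0,0.0,0.0],[26.0,0,0,0,0.0,0.0,0.0],[26.0,0,0,0,0.0,0.0,0.0],[26.0,0,0,0,0.0,0.0,0.0],[26.0,0,0,0,0.0,0.0,0.0],[26.0,0,0,0,0.0,0.0,0.0]]]
end [ 425.  -129.8   99.6]
```

Request:
jog_arm(
  plan=[
    [[26,-25,-3,-15,0,-0.01,0],[26,-36,-4,-15,0,0,0],[26,-36,-4,-15,0,0,0],[26,-37,-3,-5,0,0,0],[26,-37,-3,0,0,0,0],[26,-37,0,5,0,0,0],[26,-37,0,9,0,0,0],[26,-34,0,8,0,0,0]],
  ],
)

```text
t: 18.13
position: [437.6, -105.4, 109.9]
tool_rot: [0.006, 0.7, 0.714, 0.005]
contact_force: [1.2, 0.0, -1.8]
gripper_width: 0.371
```

Request:
jog_arm(
  plan=[
    [[26,-15,0,5,0,0,0],[26,-5,0,3,0,0,0],[26,0,0,0,0,0,0],[26,0,0,0,0,0,0],[26,0,0,0,0,0,0],[26,0,0,0,0,0,0],[26,0,0,0,0,0,0],[26,0,0,0,0,0,0]],
  ],
)

```text
t: 18.8
position: [437.2, -127.7, 99.9]
tool_rot: [0.005, 0.701, 0.713, 0.005]
contact_force: [0.7, -0.1, -2.0]
gripper_width: 0.373
```

```bash
python3 look.py w9 10; python3 plan.py 26 12 1 437 -140 45 90
```

```text
[ 437.2 -127.7   99.9]
brass [542. 369.  19.] [658. 243.  10.] (524, 360, 36, 21)
brass [ 94. 322.  25.] [ 548. -293.   10.] (74, 305, 42, 33)
brass [554. 312.  14.] [554. 203.  10.] (542, 298, 18, 28)
brass [272. 267.  48.] [ 479. -128.   10.] (235, 219, 75, 96)
wood [256. 344.  31.] [ 557. -140.   10.] (226, 325, 61, 29)
wood [104. 308.  33.] [ 530. -277.   10.] (72, 282, 63, 47)
wood [258. 208.  49.] [ 433. -138.   10.] (209, 160, 98, 88)
wood [ 86. 198.  43.] [ 427. -273.   10.] (49, 156, 74, 85)
at [ 437.2 -127.6   99.9] F [ 0.1 -0.5 -1.6]
[[[26.0,-3,0,12,0.01,0.0,0.02],[26.0,-3,0,12,0.0,0.0,0.0],[26.0,-2,0,12,0.0,0.0,0.0],[26.0,-3,0,12,0.0,0.0,0.0],[26.0,-1,-1,7,0.0,0.0,0.0],[26.0,0,0,0,0.0,0.0,0.0],[26.0,0,0,0,0.0,0.0,0.0],[26.0,0,0,0,0.0,0.0,0.0]]]
end [ 436.5 -139.7   44.9]
```

Request:
jog_arm(
  plan=[
    [[26,-3,0,12,0.01,0,0.02],[26,-3,0,12,0,0,0],[26,-2,0,12,0,0,0],[26,-3,0,10,0,0,0],[26,0,0,3,0,0,0],[26,0,0,0,0,0,0],[26,0,0,0,0,0,0],[26,0,0,0,0,0,0]],
  ],
)

```text
t: 19.52
position: [438.7, -138.0, 46.7]
tool_rot: [0.002, 0.709, 0.705, 0.0]
contact_force: [-0.0, 0.5, -1.0]
gripper_width: 0.373
```

```bash
python3 look.py w10 10
python3 - <<'E'
from h import *
s=bot.read_state();print(s['tool_rot'])
E
```

```text
[ 438.7 -138.    46.7]
brass [272. 267.  48.] [ 452. -139.   10.] (235, 219, 75, 96)
wood [ 76. 334.  25.] [ 516. -286.   10.] (55, 319, 42, 31)
wood [272. 234.  63.] [ 432. -139.   10.] (209, 174, 126, 84)
wood [ 61. 223.  53.] [ 426. -271.   10.] (18, 172, 86, 103)
[1.89827649e-03 7.09270355e-01 7.04933771e-01 5.81724557e-04]
```

View pics/w10.png

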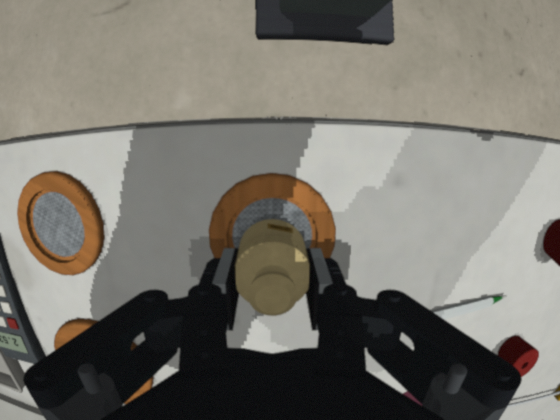

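The mid weight hangs over the seat, laterally centred at column 272; the seat spans columns 209 to 335.

Request:
jog_arm(
  plan=[
    [[26,0,-2,4,0,0,0],[26,0,-1,4,0,0,0],[26,0,0,3,0,0,0],[26,0,0,2,0,0,0],[26,0,0,0,0,0,0],[26,0,0,0,0,0,0],[26,0,0,0,0,0,0],[26,0,0,0,0,0,0]],
  ],
)

```text
t: 20.23
position: [437.0, -138.4, 34.0]
tool_rot: [0.003, 0.709, 0.705, 0.001]
contact_force: [-0.2, -0.0, -2.5]
gripper_width: 0.373
```

```bash
python3 - <<'E'
from h import *
s=bot.read_state();img=bot.camera('wrist')
c=max(blobs(img,(5,90,50),(17,255,255),300),key=cv2.contourArea);b=cv2.boundingRect(c)
e=onz('wrist',b[0]+b[2]/2,b[1],10,s);print(s['position'],b,'seat',e[0]+36,e[1])
E
python3 base.py 17 10 436 -138
```

```text
[ 436.95133156 -138.3884969    34.03196591] (7, 179, 89, 107) seat 430.1429510930584 -262.8960138519129
tcp [ 437.  -138.4   34.1] box (235, 220, 75, 95) centre x 434.9 y -138.6
```

Request:
jog_arm(
  plan=[
    [[26,0,0,2,0,0,0],[26,0,0,2,0,0,0],[26,0,0,1,0,0,0],[26,0,0,0,0,0,0],[26,0,0,0,0,0,0],[26,0,0,0,0,0,0],[26,0,0,0,0,0,0],[26,0,0,0,0,0,0]],
  ],
)

```text
t: 21.0
position: [437.9, -138.8, 30.9]
tool_rot: [0.005, 0.709, 0.705, 0.002]
contact_force: [0.4, 0.3, -0.3]
gripper_width: 0.374
```

Contact (force has risen to about 0) at the expected height. Release and rise.

Request:
jog_arm(
  plan=[
    [[32,0,0,0,0,0,0],[34,0,0,0,0,0,0],[36,0,0,0,0,0,0],[38,0,0,0,0,0,0],[41,0,0,0,0,0,0],[45,0,0,0,0,0,0],[50,0,0,0,0,0,0],[55,0,0,0,0,0,0]],
  ],
)

```text
t: 21.67
position: [438.9, -139.3, 31.2]
tool_rot: [0.005, 0.709, 0.705, 0.002]
contact_force: [0.1, 0.3, -0.9]
gripper_width: 0.645
```

Request:
jog_arm(
  plan=[
    [[60,0,0,0,0,0,0],[60,0,0,0,0,0,0],[60,0,0,-10,0,0,0],[60,0,0,-20,0,0,0],[60,0,0,-35,0,0,0],[60,0,0,-40,0,0,0],[60,0,0,-20,0,0,0],[60,0,0,0,0,0,0]],
  ],
)

```text
t: 22.33
position: [434.5, -137.2, 158.9]
tool_rot: [0.002, 0.709, 0.705, 0.0]
contact_force: [1.0, 0.3, 0.4]
gripper_width: 0.703
```

```bash
python3 look.py w11 10; python3 base.py 17 5 436 -138; python3 plan.py 60 40 3 455 250 150 90 454 308 110 90
```

```text
[ 434.5 -137.2  158.9]
brass [532. 344.  21.] [663. 253.  10.] (512, 335, 41, 18)
brass [138. 291.  16.] [ 538. -279.   10.] (123, 282, 32, 22)
brass [537. 286.  14.] [556. 209.  10.] (523, 273, 26, 25)
brass [270. 200.  23.] [ 439. -140.   10.] (249, 177, 43, 47)
wood [269. 316.  26.] [ 564. -142.   10.] (243, 294, 53, 45)
wood [138. 283.  31.] [ 527. -278.   10.] (108, 261, 60, 34)
wood [271. 194.  39.] [ 434. -139.   10.] (232, 155, 79, 77)
wood [126. 189.  36.] [ 428. -275.   10.] (93, 154, 66, 72)
tcp [ 434.3 -137.1  157.6] box (248, 177, 44, 47) centre x 436.2 y -139.4
at [ 433.2 -136.6  155.8] F [-0.4 -0.3 -1.1]
[[[60.0,40,2,1,0.0,0.0,-0.01],[60.0,40,2,1,0.0,0.0,0.0],[60.0,40,2,0,0.0,0.0,0.0],[60.0,40,3,1,0.0,0.0,0.0],[60.0,40,2,0,0.0,0.0,0.0],[60.0,40,3,1,0.0,0.0,0.0],[60.0,40,2,0,0.0,0.0,0.0],[60.0,40,3,1,0.0,0.0,0.0]]]
[[[60.0,40,2,0,0.0,0.0,0.0],[60.0,27,2,1,0.0,0.0,0.0],[60.0,33,0,23,0.0,0.0,0.0],[60.0,25,-1,17,0.0,0.0,0.0],[60.0,0,0,0,0.0,0.0,0.0],[60.0,0,0,0,0.0,0.0,0.0],[60.0,0,0,0,0.0,0.0,0.0],[60.0,0,0,0,0.0,0.0,0.0]]]
[[[60.0,0,0,0,0.0,0.0,0.0],[60.0,0,0,0,0.0,0.0,0.0],[60.0,0,0,0,0.0,0.0,0.0],[60.0,0,0,0,0.0,0.0,0.0],[60.0,0,0,0,0.0,0.0,0.0],[60.0,0,0,0,0.0,0.0,0.0],[60.0,0,0,0,0.0,0.0,0.0],[60.0,0,0,0,0.0,0.0,0.0]]]
end [453.9 308.4 109.7]
```

The mid weight stands at (436,-139) and its seat is centred at (434,-139): seated. On to the second mid weight.

Request:
jog_arm(
  plan=[
    [[60,30,2,1,0,0,-0.01],[60,40,2,1,0,0,0],[60,40,2,0,0,0,0],[60,40,3,1,0,0,0],[60,40,2,0,0,0,0],[60,40,3,1,0,0,0],[60,40,2,0,0,0,0],[60,40,3,1,0,0,0]],
  ],
)

```text
t: 23.1
position: [446.4, 177.5, 135.6]
tool_rot: [-0.005, 0.712, 0.702, -0.008]
contact_force: [1.3, 0.2, 0.4]
gripper_width: 0.703
```

Request:
jog_arm(
  plan=[
    [[60,40,2,0,0,0,0],[60,33,0,10,0,0,0],[60,30,0,20,0,0,0],[60,15,0,15,0,0,0],[60,5,0,5,0,0,0],[60,0,0,0,0,0,0],[60,0,0,0,0,0,0],[60,0,0,0,0,0,0]],
  ],
)

```text
t: 23.77
position: [438.5, 309.3, 68.3]
tool_rot: [-0.008, 0.708, 0.706, -0.018]
contact_force: [0.4, 0.2, -0.3]
gripper_width: 0.705
```

```bash
python3 base.py 17 0 454 308;  python3 plan.py 60 15 1 454 307 50 90
```

```text
tcp [438.5 309.3  68.3] box (239, 229, 58, 70) centre x 454.8 y 305.4
at [438.6 309.   68.5] F [0.  0.4 0.7]
[[[60.0,-1,10,11,-0.04,0.01,0.0],[60.0,-1,6,7,0.0,0.0,0.0],[60.0,0,0,0,0.0,0.0,0.0],[60.0,0,0,0,0.0,0.0,0.0],[60.0,0,0,0,0.0,0.0,0.0],[60.0,0,0,0,0.0,0.0,0.0],[60.0,0,0,0,0.0,0.0,0.0],[60.0,0,0,0,0.0,0.0,0.0]]]
end [454.2 306.8  50.2]
```

Request:
jog_arm(
  plan=[
    [[60,-1,9,0,-0.04,0.01,0],[60,-1,7,2,0,0,0],[60,-1,1,8,0,0,0],[60,0,0,10,0,0,0],[60,0,0,8,0,0,0],[60,0,0,3,0,0,0],[60,0,0,0,0,0,0],[60,0,0,0,0,0,0]],
  ],
)

```text
t: 24.48
position: [459.1, 300.7, 36.8]
tool_rot: [0.003, 0.711, 0.703, 0.001]
contact_force: [0.0, -0.3, -0.5]
gripper_width: 0.705
```

```bash
python3 base.py 17 0 454 308;  python3 plan.py 60 15 1 454 305 24 90
```

```text
tcp [459.1 300.7  36.8] box (248, 208, 73, 87) centre x 454.7 y 307.0
at [459.  300.7  36.8] F [ 0.1  0.  -0.1]
[[[60.0,4,-5,13,0.0,0.0,-0.01],[60.0,0,0,0,0.0,0.0,0.0],[60.0,0,0,0,0.0,0.0,0.0],[60.0,0,0,0,0.0,0.0,0.0],[60.0,0,0,0,0.0,0.0,0.0],[60.0,0,0,0,0.0,0.0,0.0],[60.0,0,0,0,0.0,0.0,0.0],[60.0,0,0,0,0.0,0.0,0.0]]]
end [454.1 304.8  23.7]
```

Request:
jog_arm(
  plan=[
    [[60,2,-2,5,0,0,-0.01],[60,2,-1,5,0,0,0],[60,1,-1,3,0,0,0],[60,0,0,0,0,0,0],[60,0,0,0,0,0,0],[60,0,0,0,0,0,0],[60,0,0,0,0,0,0],[60,0,0,0,0,0,0]],
  ],
)

```text
t: 25.2
position: [454.5, 307.4, 22.9]
tool_rot: [0.003, 0.707, 0.707, 0.001]
contact_force: [0.3, 0.2, 0.6]
gripper_width: 0.704
```

```bash
python3 base.py 17 0 454 308
```

```text
tcp [454.5 307.4  22.9] box (230, 225, 79, 97) centre x 454.6 y 305.6
```

Request:
jog_arm(
  plan=[
    [[54,-1,1,-1,0,0,0],[50,0,0,0,0,0,0],[46,0,0,0,0,0,0],[42,0,0,0,0,0,0],[39,0,0,0,0,0,0],[36,0,0,0,0,0,0],[34,0,0,0,0,0,0],[32,0,0,0,0,0,0]],
  ],
)

```text
t: 25.92
position: [456.5, 306.2, 25.0]
tool_rot: [0.003, 0.707, 0.707, 0.002]
contact_force: [-0.4, 0.1, 1.8]
gripper_width: 0.383
```

Request:
jog_arm(
  plan=[
    [[30,0,0,0,0,0,0],[28,0,0,0,0,0,0],[26,0,0,0,0,0,0],[26,0,0,0,0,0,0],[26,0,0,-5,0,0,0],[26,0,0,-10,0,0,0],[26,0,0,-15,0,0,0],[26,0,0,-20,0,0,0]],
  ],
)

```text
t: 26.58
position: [451.3, 303.9, 72.3]
tool_rot: [0.001, 0.707, 0.707, -0.004]
contact_force: [0.2, -0.5, -1.8]
gripper_width: 0.376
```

```bash
python3 - <<'E'
from h import *
import subprocess
s=bot.read_state();z=s['position'][2]-25.5
print(s['gripper_width']*85.4,subprocess.run(f"python3 base.py 17 {z} {s['position'][0]} {s['position'][1]}",shell=True,capture_output=True,text=True).stdout)
E
python3 plan.py 26 38 3 440 0 130 90 431 -200 130 90 431 -262 100 90
```

```text
32.119108740109375 tcp [451.3 303.9  72.3] box (235, 219, 75, 96) centre x 449.0 y 303.5

at [453.8 305.3  76.9] F [-0.2  0.4  0.9]
[[[26.0,-37,-2,-6,0.0,0.0,0.0],[26.0,-37,-2,-6,0.0,0.0,0.0],[26.0,-37,-2,-6,0.0,0.0,0.0],[26.0,-37,-1,-7,0.0,0.0,0.0],[26.0,-37,-2,-6,0.0,0.0,0.0],[26.0,-37,-1,-6,0.0,0.0,0.0],[26.0,-37,-2,-7,0.0,0.0,0.0],[26.0,-37,-1,-6,0.0,0.0,0.0]]]
[[[26.0,-38,-2,0,0.0,0.0,0.0],[26.0,-38,-2,0,0.0,0.0,0.0],[26.0,-38,-2,0,0.0,0.0,0.0],[26.0,-38,-2,0,0.0,0.0,0.0],[26.0,-38,-1,-1,0.0,0.0,0.0],[26.0,-36,0,13,0.0,0.0,0.0],[26.0,-36,-1,14,0.0,0.0,0.0],[26.0,-9,0,3,0.0,0.0,0.0]]]
[[[26.0,0,0,0,0.0,0.0,0.0],[26.0,0,0,0,0.0,0.0,0.0],[26.0,0,0,0,0.0,0.0,0.0],[26.0,0,0,0,0.0,0.0,0.0],[26.0,0,0,0,0.0,0.0,0.0],[26.0,0,0,0,0.0,0.0,0.0],[26.0,0,0,0,0.0,0.0,0.0],[26.0,0,0,0,0.0,0.0,0.0]]]
end [ 430.8 -261.7  100.2]
```

Request:
jog_arm(
  plan=[
    [[26,-25,-2,-15,0,0,0],[26,-36,-2,-15,0,0,0],[26,-36,-2,-15,0,0,0],[26,-37,-1,-10,0,0,0],[26,-37,-2,-5,0,0,0],[26,-37,-1,-5,0,0,0],[26,-37,-2,0,0,0,0],[26,-37,-1,0,0,0,0]],
  ],
)

```text
t: 27.3
position: [446.1, 20.8, 149.6]
tool_rot: [0.005, 0.701, 0.713, 0.006]
contact_force: [0.3, -0.3, -2.3]
gripper_width: 0.375
```

```bash
python3 plan.py 26 38 2 436 -200 130 90 431 -262 100 90
```

```text
at [446.1  20.8 149.6] F [ 0.3 -0.3 -2.3]
[[[26.0,-38,-2,3,0.02,0.0,0.02],[26.0,-38,-2,3,0.0,0.0,0.0],[26.0,-38,-2,3,0.0,0.0,0.0],[26.0,-38,-1,4,0.0,0.0,0.0],[26.0,-38,-2,3,0.0,0.0,0.0],[26.0,-31,-1,3,0.0,0.0,0.0],[26.0,-34,-3,17,0.0,0.0,0.0],[26.0,-28,-2,13,0.0,0.0,0.0]]]
[[[26.0,0,0,0,0.0,0.0,0.0],[26.0,0,0,0,0.0,0.0,0.0],[26.0,0,0,0,0.0,0.0,0.0],[26.0,0,0,0,0.0,0.0,0.0],[26.0,0,0,0,0.0,0.0,0.0],[26.0,0,0,0,0.0,0.0,0.0],[26.0,0,0,0,0.0,0.0,0.0],[26.0,0,0,0,0.0,0.0,0.0]]]
end [ 430.6 -262.1  100.3]
```

Request:
jog_arm(
  plan=[
    [[26,-38,-2,0,0.02,0,0.02],[26,-38,-2,0,0,0,0],[26,-38,-2,0,0,0,0],[26,-38,-1,0,0,0,0],[26,-38,-2,3,0,0,0],[26,-34,-1,5,0,0,0],[26,-30,-2,15,0,0,0],[26,-15,-1,12,0,0,0]],
  ],
)

```text
t: 27.97
position: [433.2, -268.1, 119.5]
tool_rot: [0.006, 0.71, 0.704, 0.001]
contact_force: [0.7, 0.2, -1.3]
gripper_width: 0.377
```

Request:
jog_arm(
  plan=[
    [[26,-5,0,5,0,0,0],[26,0,0,0,0,0,0],[26,0,0,0,0,0,0],[26,0,0,0,0,0,0],[26,0,0,0,0,0,0],[26,0,0,0,0,0,0],[26,0,0,0,0,0,0],[26,0,0,0,0,0,0]],
  ],
)

```text
t: 28.63
position: [432.9, -270.8, 114.5]
tool_rot: [0.005, 0.71, 0.704, 0.002]
contact_force: [0.1, 0.3, -1.4]
gripper_width: 0.375
```

```bash
python3 look.py w12 10; python3 plan.py 26 12 1 432 -277 45 90
```

```text
[ 432.9 -270.8  114.5]
brass [269. 286.  68.] [ 500. -274.   10.] (235, 219, 75, 135)
brass [442. 215.  29.] [ 440. -131.   10.] (415, 190, 54, 52)
wood [299. 324.  25.] [ 540. -248.   10.] (289, 299, 27, 51)
wood [234. 321.  28.] [ 537. -306.   10.] (225, 294, 28, 55)
wood [431. 207.  42.] [ 433. -143.   10.] (393, 166, 76, 83)
wood [262. 201.  46.] [ 427. -279.   10.] (216, 157, 93, 84)
at [ 432.9 -270.8  114.5] F [ 0.9 -0.8 -3.1]
[[[26.0,-1,0,12,0.01,0.0,-0.01],[26.0,-1,0,12,0.0,0.0,0.0],[26.0,-1,0,12,0.0,0.0,0.0],[26.0,-1,0,12,0.0,0.0,0.0],[26.0,-1,-1,12,0.0,0.0,0.0],[26.0,-1,0,9,0.0,0.0,0.0],[26.0,0,0,0,0.0,0.0,0.0],[26.0,0,0,0,0.0,0.0,0.0]]]
end [ 432.  -277.1   45.5]
```

Request:
jog_arm(
  plan=[
    [[26,-2,0,12,0.01,0,-0.01],[26,-1,0,12,0,0,0],[26,-1,0,12,0,0,0],[26,-1,0,12,0,0,0],[26,-1,-1,10,0,0,0],[26,-1,0,5,0,0,0],[26,0,0,0,0,0,0],[26,0,0,0,0,0,0]],
  ],
)

```text
t: 29.35
position: [433.1, -278.5, 45.6]
tool_rot: [0.002, 0.705, 0.71, -0.003]
contact_force: [-0.3, -0.4, -1.9]
gripper_width: 0.374
```

```bash
cat > seat.py <<'E'
import sys
from h import *
r,x0,y0=map(float,sys.argv[1:4])
s=bot.read_state();img=bot.camera('wrist');print('tcp',np.round(s['position'],1))
for c in blobs(img,(5,90,50),(17,255,255),1000):
    b=cv2.boundingRect(c); e=onz('wrist',b[0]+b[2]/2,b[1],10,s)
    if np.hypot(e[0]+r-x0,e[1]-y0)<25: print('seat',np.round([e[0]+r,e[1]],1),b)
E
python3 seat.py 36 430 -278;python3 base.py 17 15 430 -278
```

```text
tcp [ 433.1 -278.5   45.6]
seat [ 429.5 -279.5] (209, 175, 126, 84)
tcp [ 433.1 -278.5   45.8] box (235, 219, 75, 96) centre x 432.5 y -279.0
```

Request:
jog_arm(
  plan=[
    [[26,0,-1,4,0,0,0],[26,0,-1,4,0,0,0],[26,0,0,3,0,0,0],[26,0,0,2,0,0,0],[26,0,0,0,0,0,0],[26,0,0,0,0,0,0],[26,0,0,0,0,0,0],[26,0,0,0,0,0,0]],
  ],
)

```text
t: 30.12
position: [432.8, -280.0, 34.1]
tool_rot: [0.004, 0.705, 0.71, -0.002]
contact_force: [-0.2, -0.7, -1.4]
gripper_width: 0.378
```

Request:
jog_arm(
  plan=[
    [[26,0,0,2,0,0,0],[26,0,0,1,0,0,0],[26,0,0,1,0,0,0],[26,0,0,0,0,0,0],[26,0,0,0,0,0,0],[26,0,0,0,0,0,0],[26,0,0,0,0,0,0],[26,0,0,0,0,0,0]],
  ],
)

```text
t: 30.78
position: [433.3, -280.4, 30.2]
tool_rot: [0.005, 0.705, 0.71, -0.002]
contact_force: [-0.2, -0.1, -1.9]
gripper_width: 0.38
```

Request:
jog_arm(
  plan=[
    [[26,0,0,2,0,0,0],[26,0,0,0,0,0,0],[26,0,0,0,0,0,0],[26,0,0,0,0,0,0],[26,0,0,0,0,0,0],[26,0,0,0,0,0,0],[26,0,0,0,0,0,0],[26,0,0,0,0,0,0]],
  ],
)

```text
t: 31.45
position: [433.6, -280.6, 30.4]
tool_rot: [0.006, 0.704, 0.71, -0.002]
contact_force: [0.7, 0.2, -1.1]
gripper_width: 0.376
```

It no longer goes down, so it rests on the felt. Release.

Request:
jog_arm(
  plan=[
    [[32,0,0,0,0,0,0],[34,0,0,0,0,0,0],[36,0,0,0,0,0,0],[38,0,0,0,0,0,0],[41,0,0,0,0,0,0],[45,0,0,0,0,0,0],[50,0,0,0,0,0,0],[55,0,0,0,0,0,0]],
  ],
)

```text
t: 32.12
position: [434.6, -281.6, 31.1]
tool_rot: [0.007, 0.705, 0.71, -0.002]
contact_force: [0.0, -0.4, -0.1]
gripper_width: 0.646
```

Request:
jog_arm(
  plan=[
    [[60,0,0,0,0,0,0],[60,0,0,0,0,0,0],[60,0,0,-10,0,0,0],[60,0,0,-20,0,0,0],[60,0,0,-35,0,0,0],[60,0,0,-40,0,0,0],[60,0,0,-30,0,0,0],[60,0,0,-10,0,0,0]],
  ],
)

```text
t: 32.78
position: [429.9, -276.5, 180.9]
tool_rot: [0.001, 0.705, 0.71, -0.003]
contact_force: [0.9, -0.4, 0.0]
gripper_width: 0.703
```

```bash
python3 seat.py 36 430 -278;python3 base.py 17 5 430 -278; python3 plan.py 60 40 3 470 0 170 90 548 190 110 90
```

```text
tcp [ 429.9 -276.5  180.9]
seat [ 430.2 -279.1] (234, 152, 74, 72)
tcp [ 430.7 -277.2  181.9] box (250, 171, 39, 43) centre x 431.3 y -281.4
at [ 430.2 -276.8  179.5] F [-0.5 -1.2  0.2]
[[[60.0,40,6,1,0.0,0.01,0.01],[60.0,40,6,2,0.0,0.0,0.0],[60.0,40,6,1,0.0,0.0,0.0],[60.0,40,5,2,0.0,0.0,0.0],[60.0,40,6,1,0.0,0.0,0.0],[60.0,40,5,2,0.0,0.0,0.0],[60.0,37,5,1,0.0,0.0,0.0],[60.0,35,15,11,0.0,0.0,0.0]]]
[[[60.0,36,14,11,0.0,0.0,0.0],[60.0,35,15,11,0.0,0.0,0.0],[60.0,35,14,12,0.0,0.0,0.0],[60.0,35,15,11,0.0,0.0,0.0],[60.0,14,5,5,0.0,0.0,0.0],[60.0,0,0,0,0.0,0.0,0.0],[60.0,0,0,0,0.0,0.0,0.0],[60.0,0,0,0,0.0,0.0,0.0]]]
[[[60.0,0,0,0,0.0,0.0,0.0],[60.0,0,0,0,0.0,0.0,0.0],[60.0,0,0,0,0.0,0.0,0.0],[60.0,0,0,0,0.0,0.0,0.0],[60.0,0,0,0,0.0,0.0,0.0],[60.0,0,0,0,0.0,0.0,0.0],[60.0,0,0,0,0.0,0.0,0.0],[60.0,0,0,0,0.0,0.0,0.0]]]
end [548.  190.2 109.6]
```

Second mid weight stands at (431,-281); its seat is at (430,-279). Now the small weight.

Request:
jog_arm(
  plan=[
    [[60,30,6,1,0,0.01,0.01],[60,40,6,2,0,0,0],[60,40,6,1,0,0,0],[60,40,5,2,0,0,0],[60,40,6,1,0,0,0],[60,40,5,2,0,0,0],[60,37,10,1,0,0,0],[60,35,15,8,0,0,0]],
  ],
)

```text
t: 33.55
position: [488.3, 29.0, 156.2]
tool_rot: [-0.003, 0.714, 0.7, -0.002]
contact_force: [0.7, -0.9, 0.1]
gripper_width: 0.704
```

Request:
jog_arm(
  plan=[
    [[60,36,14,10,0,0,0],[60,35,15,10,0,0,0],[60,35,14,10,0,0,0],[60,25,12,10,0,0,0],[60,10,5,5,0,0,0],[60,0,0,0,0,0,0],[60,0,0,0,0,0,0],[60,0,0,0,0,0,0]],
  ],
)

```text
t: 34.22
position: [545.0, 181.8, 98.4]
tool_rot: [-0.007, 0.71, 0.704, -0.008]
contact_force: [0.7, -0.9, 0.8]
gripper_width: 0.704
```

```bash
python3 base.py 13.5 0 552 202;  python3 plan.py 60 15 1 552 201 50 90
```

```text
tcp [545.  181.8  98.4] box (280, 208, 41, 46) centre x 553.3 y 202.0
at [544.9 181.4  98.5] F [ 0.3 -0.  -0.5]
[[[60.0,6,2,14,-0.02,0.0,-0.01],[60.0,5,2,14,0.0,0.0,0.0],[60.0,6,2,14,0.0,0.0,0.0],[60.0,3,1,6,0.0,0.0,0.0],[60.0,0,0,0,0.0,0.0,0.0],[60.0,0,0,0,0.0,0.0,0.0],[60.0,0,0,0,0.0,0.0,0.0],[60.0,0,0,0,0.0,0.0,0.0]]]
end [551.5 201.3  50.4]
```

Request:
jog_arm(
  plan=[
    [[60,10,3,8,-0.02,0,-0.01],[60,8,3,10,0,0,0],[60,3,1,12,0,0,0],[60,0,0,8,0,0,0],[60,0,0,3,0,0,0],[60,0,0,0,0,0,0],[60,0,0,0,0,0,0],[60,0,0,0,0,0,0]],
  ],
)

```text
t: 34.93
position: [552.4, 194.8, 58.5]
tool_rot: [0.001, 0.712, 0.703, -0.002]
contact_force: [-0.6, 0.7, -1.3]
gripper_width: 0.7
```

```bash
python3 base.py 13.5 0 552 202;  python3 plan.py 60 9 1 553 202 23 90
```

```text
tcp [552.4 194.8  58.5] box (260, 212, 49, 57) centre x 553.3 y 201.8
at [552.6 194.8  58.7] F [0.1 0.2 0.4]
[[[60.0,2,0,9,0.0,0.0,-0.01],[60.0,2,0,9,0.0,0.0,0.0],[60.0,2,0,9,0.0,0.0,0.0],[60.0,1,0,9,0.0,0.0,0.0],[60.0,0,0,0,0.0,0.0,0.0],[60.0,0,0,0,0.0,0.0,0.0],[60.0,0,0,0,0.0,0.0,0.0],[60.0,0,0,0,0.0,0.0,0.0]]]
end [552.6 201.7  22.6]
```

Request:
jog_arm(
  plan=[
    [[60,3,0,8,0,0,-0.01],[60,2,0,9,0,0,0],[60,2,0,9,0,0,0],[60,0,0,6,0,0,0],[60,0,0,2,0,0,0],[60,0,0,0,0,0,0],[60,0,0,0,0,0,0],[60,0,0,0,0,0,0]],
  ],
)

```text
t: 35.65
position: [552.7, 202.6, 21.1]
tool_rot: [0.001, 0.707, 0.707, -0.001]
contact_force: [-0.4, 1.3, -0.1]
gripper_width: 0.702
```

```bash
python3 base.py 13.5 0 552 202
```

```text
tcp [552.7 202.6  21.1] box (239, 234, 60, 75) centre x 553.2 y 200.6
```

Request:
jog_arm(
  plan=[
    [[52,-1,0,-2,0,0,0],[46,0,0,0,0,0,0],[41,0,0,0,0,0,0],[37,0,0,0,0,0,0],[34,0,0,0,0,0,0],[31,0,0,0,0,0,0],[28,0,0,0,0,0,0],[26,0,0,0,0,0,0]],
  ],
  newtons=40,
)

```text
t: 36.37
position: [554.3, 201.6, 25.3]
tool_rot: [0.002, 0.708, 0.707, 0.0]
contact_force: [-0.1, 0.0, -0.2]
gripper_width: 0.31
```

Request:
jog_arm(
  plan=[
    [[24,0,0,0,0,0,0],[22,0,0,0,0,0,0],[20,0,0,0,0,0,0],[20,0,0,0,0,0,0],[20,0,0,-5,0,0,0],[20,0,0,-10,0,0,0],[20,0,0,-15,0,0,0],[20,0,0,-20,0,0,0]],
  ],
)

```text
t: 37.03
position: [549.4, 200.7, 73.0]
tool_rot: [-0.001, 0.708, 0.707, -0.005]
contact_force: [-0.4, -0.0, -2.3]
gripper_width: 0.292
```

```bash
python3 - <<'E'
from h import *
import subprocess
s=bot.read_state();z=s['position'][2]-25
print(s['gripper_width']*85.4,subprocess.run(f"python3 base.py 13.5 {z} {s['position'][0]} {s['position'][1]}",shell=True,capture_output=True,text=True).stdout)
E
python3 plan.py 20 36 3 500 100 140 90 520 -70 140 90 560 -125 100 90
```

```text
24.919523546582354 tcp [549.4 200.7  73. ] box (244, 227, 57, 73) centre x 547.6 y 200.3

at [552.3 201.4  77.8] F [1.  1.  2.3]
[[[20.0,-28,-14,-17,0.0,0.0,0.0],[20.0,-28,-15,-17,0.0,0.0,0.0],[20.0,-28,-14,-17,0.0,0.0,0.0],[20.0,-18,-9,-11,0.0,0.0,0.0],[20.0,-36,4,0,0.0,0.0,0.0],[20.0,-36,4,0,0.0,0.0,0.0],[20.0,-36,4,0,0.0,0.0,0.0],[20.0,-36,5,0,0.0,0.0,0.0]]]
[[[20.0,-26,3,1,0.0,0.0,0.0],[20.0,-25,18,18,0.0,0.0,0.0],[20.0,-25,19,18,0.0,0.0,0.0],[20.0,-4,3,4,0.0,0.0,0.0],[20.0,0,0,0,0.0,0.0,0.0],[20.0,0,0,0,0.0,0.0,0.0],[20.0,0,0,0,0.0,0.0,0.0],[20.0,0,0,0,0.0,0.0,0.0]]]
[[[20.0,0,0,0,0.0,0.0,0.0],[20.0,0,0,0,0.0,0.0,0.0],[20.0,0,0,0,0.0,0.0,0.0],[20.0,0,0,0,0.0,0.0,0.0],[20.0,0,0,0,0.0,0.0,0.0],[20.0,0,0,0,0.0,0.0,0.0],[20.0,0,0,0,0.0,0.0,0.0],[20.0,0,0,0,0.0,0.0,0.0]]]
end [ 559.8 -124.5  100. ]
```

Request:
jog_arm(
  plan=[
    [[20,-22,-12,-15,0,0,0],[20,-28,-15,-17,0,0,0],[20,-28,-12,-15,0,0,0],[20,-30,-5,-8,0,0,0],[20,-36,2,0,0,0,0],[20,-36,4,0,0,0,0],[20,-36,4,0,0,0,0],[20,-36,5,0,0,0,0]],
  ],
)

```text
t: 37.75
position: [525.5, -51.6, 142.4]
tool_rot: [0.004, 0.702, 0.712, 0.004]
contact_force: [0.0, 0.7, -1.5]
gripper_width: 0.29
```

```bash
python3 plan.py 20 36 1 525 -80 135 90 560 -125 100 90
```

```text
at [525.5 -51.6 142.4] F [ 0.   0.7 -1.5]
[[[20.0,-28,-1,7,0.01,0.0,0.01],[20.0,-24,19,19,0.0,0.0,0.0],[20.0,-22,16,16,0.0,0.0,0.0],[20.0,0,0,0,0.0,0.0,0.0],[20.0,0,0,0,0.0,0.0,0.0],[20.0,0,0,0,0.0,0.0,0.0],[20.0,0,0,0,0.0,0.0,0.0],[20.0,0,0,0,0.0,0.0,0.0]]]
end [ 560.3 -125.5  100.5]
```

Request:
jog_arm(
  plan=[
    [[20,-28,2,7,0.01,0,0.01],[20,-22,16,12,0,0,0],[20,-10,10,10,0,0,0],[20,-5,5,8,0,0,0],[20,0,0,0,0,0,0],[20,0,0,0,0,0,0],[20,0,0,0,0,0,0],[20,0,0,0,0,0,0]],
  ],
)

```text
t: 38.42
position: [561.5, -126.9, 108.2]
tool_rot: [0.004, 0.709, 0.705, 0.002]
contact_force: [0.1, -0.1, -0.7]
gripper_width: 0.295
```

```bash
python3 look.py w13 10;python3 seat.py 29 567 -142; python3 plan.py 20 12 1 568 -142 45 90
```

```text
[ 561.5 -126.9  108.2]
brass [274. 263.  36.] [ 603. -126.   10.] (244, 227, 57, 73)
brass [ 74. 205.  39.] [ 556. -292.   10.] (37, 171, 75, 68)
brass [64. 46. 30.] [ 426. -291.   10.] (34, 24, 60, 48)
brass [252.  29.  30.] [ 432. -140.   10.] (224, 0, 56, 60)
wood [253. 217.  38.] [ 566. -141.   10.] (216, 181, 76, 68)
wood [ 94. 194.  53.] [ 547. -269.   10.] (49, 143, 91, 104)
wood [80. 50. 44.] [ 432. -274.   10.] (46, 8, 73, 85)
wood [256.  37.  51.] [ 437. -138.   10.] (206, 0, 101, 85)
tcp [ 561.5 -126.8  108.3]
seat [ 568.  -140.2] (216, 181, 76, 68)
at [ 561.6 -126.9  108.4] F [ 0.1  0.3 -1.1]
[[[20.0,-3,1,12,0.01,0.0,-0.01],[20.0,-3,1,12,0.0,0.0,0.0],[20.0,-3,1,12,0.0,0.0,0.0],[20.0,-2,1,12,0.0,0.0,0.0],[20.0,-3,2,12,0.0,0.0,0.0],[20.0,-1,0,3,0.0,0.0,0.0],[20.0,0,0,0,0.0,0.0,0.0],[20.0,0,0,0,0.0,0.0,0.0]]]
end [ 567.8 -142.2   45.4]
```

View pics/w13.png

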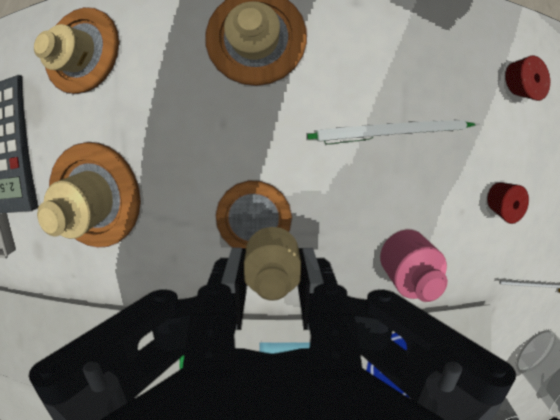

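All three placed weights stand inside their recesses (large about (75,205), mid (65,50) and (252,30)). The small seat is at (253,217), just behind the held weight.

Request:
jog_arm(
  plan=[
    [[20,-3,1,12,0.01,0,-0.01],[20,-3,1,12,0,0,0],[20,-3,1,12,0,0,0],[20,-2,1,12,0,0,0],[20,-2,2,10,0,0,0],[20,-1,0,3,0,0,0],[20,0,0,0,0,0,0],[20,0,0,0,0,0,0]],
  ],
)

```text
t: 39.18
position: [568.7, -139.1, 43.7]
tool_rot: [0.001, 0.702, 0.712, -0.002]
contact_force: [-0.4, -0.3, -0.2]
gripper_width: 0.29
```

```bash
python3 seat.py 29 567 -142; python3 base.py 13.5 20 568 -142
```

```text
tcp [ 568.7 -139.1   43.7]
seat [ 567.7 -141.9] (217, 194, 103, 64)
tcp [ 568.7 -139.1   43.9] box (244, 227, 57, 73) centre x 566.5 y -139.6
```

Request:
jog_arm(
  plan=[
    [[20,-1,1,3,0,0,0],[20,-1,0,3,0,0,0],[20,0,0,3,0,0,0],[20,0,0,1,0,0,0],[20,0,0,0,0,0,0],[20,0,0,0,0,0,0],[20,0,0,0,0,0,0],[20,0,0,0,0,0,0]],
  ],
)

```text
t: 39.95
position: [571.9, -141.9, 35.7]
tool_rot: [0.004, 0.702, 0.712, -0.001]
contact_force: [0.4, -0.1, -0.9]
gripper_width: 0.295
```

Request:
jog_arm(
  plan=[
    [[20,0,0,2,0,0,0],[20,0,0,1,0,0,0],[20,0,0,1,0,0,0],[20,0,0,0,0,0,0],[20,0,0,0,0,0,0],[20,0,0,0,0,0,0],[20,0,0,0,0,0,0],[20,0,0,0,0,0,0]],
  ],
)

```text
t: 40.62
position: [572.0, -141.9, 31.4]
tool_rot: [0.004, 0.702, 0.712, -0.001]
contact_force: [0.2, -0.9, -1.1]
gripper_width: 0.292
```

```bash
python3 seat.py 29 567 -142; python3 base.py 13.5 6 568 -142
```

```text
tcp [ 572.  -141.9   31.4]
seat [ 567.4 -142.3] (218, 193, 111, 66)
tcp [ 572.  -141.9   31.4] box (244, 228, 57, 72) centre x 571.0 y -142.5
```

Request:
jog_arm(
  plan=[
    [[20,0,-2,0,0,0,0],[20,0,-1,1,0,0,0],[20,0,0,1,0,0,0],[20,0,0,0,0,0,0],[20,0,0,0,0,0,0],[20,0,0,0,0,0,0],[20,0,0,0,0,0,0],[20,0,0,0,0,0,0]],
  ],
)

```text
t: 41.38
position: [569.1, -142.1, 30.5]
tool_rot: [0.004, 0.702, 0.712, -0.0]
contact_force: [0.7, -0.3, -0.6]
gripper_width: 0.294
```

```bash
python3 base.py 13.5 6 568 -142
```

```text
tcp [ 569.1 -142.1   30.5] box (244, 228, 57, 73) centre x 567.8 y -142.8
```

Request:
jog_arm(
  plan=[
    [[20,0,0,1,0,0,0],[20,0,0,0,0,0,0],[24,0,0,0,0,0,0],[26,0,0,0,0,0,0],[28,0,0,0,0,0,0],[31,0,0,0,0,0,0],[35,0,0,0,0,0,0],[40,0,0,0,0,0,0]],
  ],
)

```text
t: 42.1
position: [569.6, -142.3, 30.5]
tool_rot: [0.005, 0.702, 0.712, -0.0]
contact_force: [-0.2, 0.5, -0.5]
gripper_width: 0.469
```

Request:
jog_arm(
  plan=[
    [[48,0,0,0,0,0,0],[54,0,0,0,0,0,0],[54,0,0,-10,0,0,0],[54,0,0,-20,0,0,0],[54,0,0,-35,0,0,0],[54,0,0,-40,0,0,0],[54,0,-10,-30,0,0,0],[54,0,-10,-10,0,0,0]],
  ],
)

```text
t: 42.77
position: [545.7, -140.2, 179.6]
tool_rot: [0.001, 0.702, 0.712, -0.002]
contact_force: [0.5, -0.2, 0.3]
gripper_width: 0.631
```

Request:
jog_arm(
  plan=[
    [[54,0,-20,-5,0,0,0],[54,0,-20,0,0,0,0],[54,0,-10,0,0,0,0],[54,0,-5,0,0,0,0],[54,0,0,0,0,0,0],[54,0,0,0,0,0,0],[54,0,0,0,0,0,0],[54,0,0,0,0,0,0]],
  ],
)

```text
t: 43.43
position: [492.6, -142.3, 194.1]
tool_rot: [0.008, 0.702, 0.712, 0.001]
contact_force: [-0.6, -0.4, -0.4]
gripper_width: 0.63
```

```bash
python3 look.py w14 10; for a in "29 567 -142 13.5" "36 434 -139 17" "36 430 -278 17" "45 548 -275 22"; do set -- $a; python3 seat.py $1 $2 $3; python3 base.py $4 5 $2 $3; done
python3 - <<'E'
import cv2
from workcell import bot
cv2.imwrite('pics/s2.png',cv2.resize(bot.camera('scene')[130:270,220:390,::-1],None,fx=4,fy=4,interpolation=cv2.INTER_CUBIC))
E
```

```text
[ 492.6 -142.3  194.1]
brass [532. 303.  20.] [662. 252.  10.] (512, 296, 41, 17)
brass [272. 257.  16.] [ 572. -143.   10.] (259, 241, 28, 33)
brass [143. 241.  28.] [ 558. -286.   10.] (119, 215, 50, 52)
brass [278. 127.  19.] [ 437. -139.   10.] (260, 109, 38, 37)
brass [132. 124.  22.] [ 431. -287.   10.] (111, 107, 43, 36)
wood [273. 252.  26.] [ 566. -142.   10.] (247, 227, 53, 49)
wood [152. 232.  40.] [ 546. -273.   10.] (116, 194, 75, 75)
wood [279. 125.  36.] [ 435. -139.   10.] (243, 89, 73, 73)
wood [142. 122.  34.] [ 429. -276.   10.] (111, 89, 63, 67)
tcp [ 492.6 -142.3  194. ]
seat [ 567.6 -142.1] (247, 228, 53, 48)
tcp [ 492.5 -142.3  194. ] box (259, 241, 28, 33) centre x 568.6 y -142.4
tcp [ 492.4 -142.3  194.1]
seat [ 437.1 -138.7] (243, 90, 73, 72)
tcp [ 492.3 -142.3  194.1] box (259, 109, 39, 37) centre x 436.2 y -139.3
tcp [ 492.2 -142.3  194.2]
seat [ 431.8 -274.3] (111, 89, 63, 68)
tcp [ 492.2 -142.3  194.2] box (111, 108, 43, 36) centre x 431.2 y -288.1
tcp [ 492.2 -142.3  194.3]
seat [ 549.  -267.4] (116, 194, 75, 76)
tcp [ 492.1 -142.3  194.4] box (119, 215, 51, 52) centre x 551.0 y -282.4
```

View pics/w14.png

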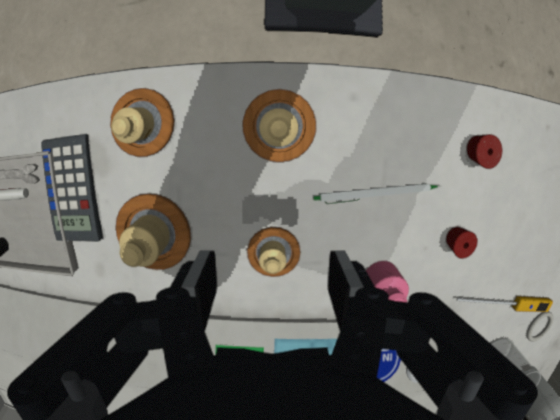

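View pics/s2.png

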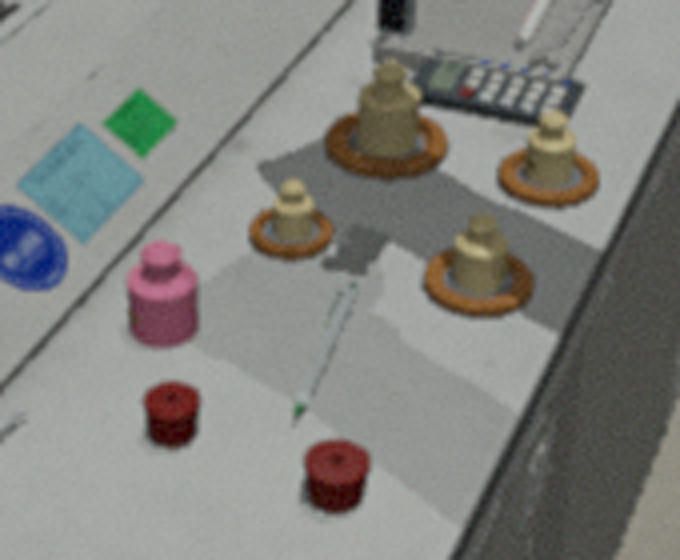

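All four weights stand upright in their recesses in both views, the stoppers have not moved, and the gripper is clear. Handing in.

```bash
python3 -c "
from workcell import bot
print(bot.hand_in())"
```

```text
the job is handed in; nothing more can be done
None
```

All four brass weights are standing in seats of their size, placed in order: large, mid, mid, small. I handed the job in shortly after t = 43 s. It gave no verdict.

**Final checks:**
- The last wrist and scene pictures show all four upright inside their recesses, with the gripper clear.
- The measured offsets from the seat centres are about 1 mm for the small weight, 1–2 mm for the first mid weight and 2–3 mm for the second, and a few mm for the large one. The limit is 10 mm.
- The stoppers and the pink look-alike look undisturbed in the last pictures. I did not measure the stoppers again.

**What failed or disagreed:**
- **First grasp of the large weight:** the fingers closed about 12 mm too high because the tool drifted while they moved. I opened them, lowered to the right height and regripped with a slower close.
- **Large weight and second mid weight in the last view:** sideways offsets there came out at 14–15 mm. I put this down to the slanted view of tall weights. The second mid weight measured 2–3 mm from close above. The large weight's few mm comes from my close-up of it just after release. The scene view also shows both inside their rims.
- **Top and wrist cameras:** they disagreed by up to about 6 mm, so I used the close-range wrist readings for the placements.

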